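# Slide the finished collage panel off the stack into the corner of the pasting bed

## Robot

A 6-joint arm with a two-finger parallel gripper is mounted at the origin on the work surface. World frame = base frame: x ahead of the robot, y to its left, z up, the work surface at z = 0. Lengths are in m, angles in rad, forces in N, time in s.
With the tool pointing down it reaches from about 0.35 to 0.775 m from the base axis. Payload 5.5 kg.
Tool frame: the origin (TCP) lies midway between the tips of the shut fingers; the grasp point (between the pads) lies 19 mm behind it (env.tcp_to_grasp is the distance from the TCP to the grasp point, in m); z points along the fingers, y is the direction in which the jaws open and shut (so a half turn about z gives the same grasp; the last joint's range is limited). The gripper opens to 85 mm and grips with 20 to 120 N. Pads are 22 mm wide; open, the fingers measure 114 mm over their backs; the gripper's body (76 mm by 85 mm) begins 54 mm behind the grasp point. The pads swing forward as they close: fully open they stand 13 mm farther back than shut.
Start: joints at [-1.392, 0.313, 0.046, 1.304, 0, 1.431], TCP at [0.18, -0.546, 0.231] pointing down, gripper open.
Joint ranges: [-2.76, 2.76], [-0.86, 1.69], [-1.03, 1.26], [-2.2, 2.34], [-1.47, 1.5], [-3.14, 3.14]. Speed limits (rad/s): [2.57, 2.57, 3.14, 3.14, 3.14, 3.14].

## Interface

Orientations are given as a unit quaternion [w, x, y, z].
In Python, from workcell import get_state, viewer, hand_in, finder, env gives the robot as it stands.
- The arm moves only by the tool arm_command, never from a script. Its argument "motion" is a list of rows, each an object of numbers: "x", "y", "z": the shift along the tool's x, y, z in mm; "rx", "ry", "rz": the turn, a rotation vector about the tool's x, y, z in degrees; "hand": the closure, from -1 (fully open) to 1 (shut). A call has 1 to 10 rows; each row is the pose to reach, as a shift and turn from the pose commanded when the call began, along the tool's axes at that moment; what a row does not reach only later rows make up. A row lasts 1/8 s, in which the tool goes at most 62.5 mm and 10.7 degrees, less where a joint would pass 70% of its speed; a pose out of reach is approached as far as the arm can. A call with a gripper value outside its range is refused whole. The fingers move at their own pace and stop on an object; "force" is the grip in N (left out, the last holds). Time passes only in rows, so rows that repeat a pose let the fingers close. It gives the time, the measured TCP pose, the force and the opening at its end, in the units of the state.
- get_state(): the state, without advancing time (a new reading comes with each control period).
- viewer.read_camera(name): name is "scene" or "top" or "wrist"; returns a dict with "image" (400x640x3 uint8, red, green, blue), "z_map" (400x640 float32, m along the optical axis (not along the pixel's ray), 0 where there is no reading), "intrinsics" (3x3 intrinsics, pixels), "rvec" (rotation vector, rad) and "tvec" (3), from world to camera coordinates, as OpenCV has them. Camera axes: x right, y down, z forward; pixel columns grow to the right and rows downward; lengths in m; the calibration is good to about 2 mm. A picture is of the moment at which its call begins.
- hand_in(): hands the job in, once; it reports no verdict.
Trained networks look in a picture, given as the dict that the camera call returned (one of the last four; its "shot" number tells which), for a name from the list of things; names that differ only in an ending like _2 or _b are one class to them, and where a whole thing is asked for, a point or a joint stands for the part that bears it (a point fixed in the world has none). Each returns a list of dicts, best first, with "score" (0 to 1); they miss things now and then, are a little off and sometimes report something else, mostly with a low value. They report only what shows in the picture. A call takes as long as a camera call.
- finder.find_in(picture, query): "at" ([column, row] in pixels, amid what is visible of it).
- finder.masks_of(picture, query): "region" (400x640 bool, what is visible of it) and "at" ([column, row] in pixels, amid what is visible of it).
The state is a dict: "clock": time; "joint_pos": joint angles; "qvel": joint speeds; "tau": joint torques, N m; "tcp_pos": TCP position; "orientation": TCP orientation; "wrist_force": force on the tool from outside, world axes, zero at the start; "ft_torque": the same for the moment, N m; "finger_gap": finger opening in m.
Only numpy, scipy, OpenCV 4.12 (cv2) and the standard library are available. Lean on these libraries where they do the work, as an engineer would, in place of code of your own. Each camera call takes 0.05 s, during which the arm holds its last target.

## Task

Slide the top panel (the one with the collage) sideways off the stack onto the grey pasting bed beside it until it butts against the white strip of the stop at the far end, and press it home firmly but gently; then slide it against the strip of the fence and press it home there the same way, so that it lies flat and flush in the corner of the two guides. Keep the panel level and never lift it, leave the other panels of the stack undisturbed, do not press so hard that the panel's edge is bruised or a guide shifts, and do not push the other things on the table about; leave everything released.

Things in the scene. Friction and masses are not known exactly. Their poses are not given: they have to be found in the camera images.
- bed: Pasting bed: fixed block with a grey top, 260 (x) x 240 (y) x 34 mm high, on the table. Origin: centre of its underside; x, y along its edges, z up. The stack lies on the table along its -y edge, across a gap of 10 to 30 mm. On it are two guide bars, stop and fence. Pressing home: 6 to 12 N for half a second; over 16 N bruises the panel's edge (a failure), over 26 N guides slip.
- stop: End stop: aluminium bar 150 mm along the bed's x, 22 mm wide, top 17 mm above the bed, two black screws on it. On its -y face is a white strip, 130 mm long, standing 2 to 8 mm proud of the bar, adjusted differently each time and not measured: feel for it. The panel goes against the strip. Origin: middle of the bar's own -y face at bed-surface height (34 mm); axes parallel to the bed's.
- fence: Side fence: aluminium bar 105 mm along the bed's y, 22 mm wide, top 17 mm above the bed, two black screws on it. On its -x face (towards the robot) is a white strip, 95 mm long, standing 2 to 8 mm proud, adjusted and unmeasured like the stop's: feel for it. The panel goes against the strip. Origin: middle of the bar's own -x face at bed-surface height; axes parallel to the bed's.
- panel_top: Panel to move: wood, 150 (x) x 120 (y) x 12 mm, about 0.15 kg, collage on its face, on top of the stack (underside 36 mm above the table, 2 mm above the bed's surface). Origin: centre of its underside; axes within 0.1 rad of the bed's. Finally its +y edge lies along the stop, its +x edge along the fence. Too wide to grip: push its edge, above the panel underneath.
- panel_3: The panel directly under the top one, same size and wood, plain; origin centre of its underside, 24 mm above the table. Its edges can stick out up to about 8 mm past those of the top panel.
- panel_2: The next panel down, same size; origin centre of its underside, 12 mm above the table.
- panel_1: The lowest panel, same size, on the table; origin centre of its underside.
- glue_stick: Bystander: yellow glue stick standing, 28 mm across, 95 mm high, beyond the stop. Origin: centre of its foot.
- brush: Bystander: brush 190 mm long lying beyond the fence. Origin: under its middle; it lies along its own x.
- ruler: Bystander: steel ruler 200 x 28 x 4 mm lying on the robot's side of the bed. Origin: centre of its underside, length along its x.
- cutter: Bystander: grey craft cutter 120 x 18 x 12 mm, lying near the bed's robot-side corner. Origin: centre of its underside.
- tin: Bystander: low aluminium tin 60 mm across, 50 mm high, a little way off the stack's -y end. Origin: centre of its foot.
- tape: Bystander: ring of cardboard tape 84 mm across, 22 mm high, lying beyond the stop. Origin: centre of its underside.
- mug: Bystander: white mug 80 mm across, 90 mm high, left of the bed. Origin: centre of its foot.
- jar: Bystander: closed jar 64 mm across, 100 mm high, behind the stack. Origin: centre of its foot.

How it is judged:
By the outcome, as a careful person would: the job done as asked, in the order asked, and still so for the second after the job is handed in, with the robot touching nothing.
It also fails if it takes over 56 s, if anything falls off the work surface, if the arm or the gripper's body presses on something with over 40 N, if the wrist force passes 120 N, or if a joint passes its speed limit or range.

## Working session

There is one attempt and no reset: what is moved stays moved. The work goes in short steps, Python scripts to look and compute and a tool call to move; the robot and the scene stay as the last step left them, time stands still between calls to the robot, and variables do not carry over. Pictures are saved under pics/ and viewed, and the job is handed in when it is done.

Besides the shell and the picture viewer there is one more tool, called after "Emit:" as a command line: name --argument value ..., lists and objects as JSON in quotes. arm_command: Moves the arm, as the interface text tells. Its arguments: {"type":"object","properties":{"motion":{"type":"array","items":{"type":"object","properties":{"x":{"type":"number"},"y":{"type":"number"},"z":{"type":"number"},"rx":{"type":"number"},"ry":{"type":"number"},"rz":{"type":"number"},"hand":{"type":"number"}}}},"force":{"type":"number"}},"required":["motion"]}

```bash
ls; mkdir -p pics; python3 - <<'E'
from workcell import get_state, viewer, env
import cv2
print(get_state())
for n in ("top","scene"):
    p=viewer.read_camera(n); cv2.imwrite(f"pics/{n}0.png",p["image"][:,:,::-1]); print(n,p["intrinsics"],p["rvec"],p["tvec"])
E
```

```text
pics
{'clock': 0.0, 'joint_pos': array([-1.39160657e+00,  3.14004298e-01,  4.49782029e-02,  1.30361213e+00,
        9.29072814e-06,  1.43122423e+00]), 'qvel': array([ 0.00115492,  0.0011782 , -0.00027914, -0.00107017, -0.000514  ,
        0.00012505]), 'tau': array([-1.50832500e-03, -4.80634654e+01,  2.98526680e+01,  1.92530744e-02,
       -3.50912742e-04,  1.61718685e-05]), 'tcp_pos': array([ 0.18011568, -0.54551795,  0.23040635]), 'orientation': array([-9.20862130e-04,  9.87325306e-01,  1.58706937e-01, -1.35973151e-05]), 'wrist_force': array([-0.26331764, -0.56082701, -0.2997125 ]), 'ft_torque': array([ 0.01674125, -0.01909545,  0.01560192]), 'finger_gap': 0.08558931033933559}
top [[409.95761376   0.         319.194031  ]
 [  0.         409.95761376 198.78224972]
 [  0.           0.           1.        ]] [ 2.1643758  -2.13539385  0.15679461] [0.05809026 0.57444426 0.79974535]
scene [[513.12301      0.         318.15582867]
 [  0.         513.12301    203.60757761]
 [  0.           0.           1.        ]] [ 2.22663559  0.7422071  -0.30855251] [-0.5308455  -0.15861502  1.44740088]
```

View pics/top0.png

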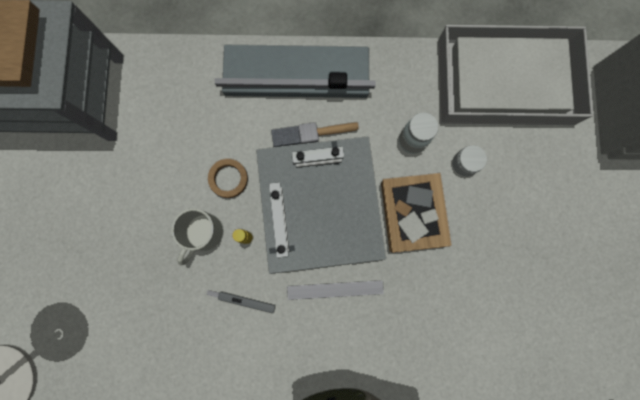

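View pics/scene0.png

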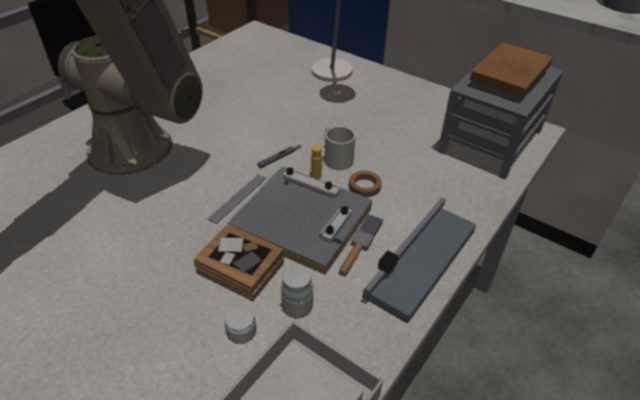

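```bash
cat > h.py <<'E'
import numpy as np, cv2
from workcell import get_state, viewer, finder, env
def cloud(p):
    K=p["intrinsics"];R,_=cv2.Rodrigues(np.array(p["rvec"]));t=np.array(p["tvec"]).ravel();z=p["z_map"].astype(float)
    v,u=np.mgrid[:400,:640]
    c=np.stack([(u-K[0,2])/K[0,0]*z,(v-K[1,2])/K[1,1]*z,z],-1)
    w=(c-t)@R; w[z==0]=np.nan
    return w
def rect(P):
    r=cv2.minAreaRect(P[:,:2].astype(np.float32)*1000); return r
E
python3 - <<'E'
from h import *
p=viewer.read_camera("top"); w=cloud(p)
print("table z",np.nanmedian(w[280:330,330:400,2]),"bed z",np.nanmedian(w[190:240,310:360,2]),"panel z",np.nanmedian(w[200:230,400:430,2]))
for n in ["bed","stop","fence","panel_top","panel_3","glue_stick","brush","ruler","cutter","tin","tape","mug","jar"]:
    for m in finder.masks_of(p,n)[:2]:
        r=m["region"]; P=w[r]; P=P[~np.isnan(P[:,0])]
        hi=P[P[:,2]>np.percentile(P[:,2],80)-0.004]
        (cx,cy),s,a=rect(hi)
        print(n,round(m["score"],2),np.round(m["at"]),r.sum(),"c %.0f %.0f size %.0f %.0f ang %.1f z %.0f"%(cx,cy,*s,a,np.median(hi[:,2])*1000), "ext",np.round(np.percentile(hi[:,:2],[1,99],axis=0)*1000).tolist())
E
```

```text
table z -0.0007422144482576524 bed z 0.033070535125108776 panel z 0.04802909872453032
bed 0.98 [319. 204.] 14538 c 567 64 size 260 240 ang 7.7 z 34 ext [[435.0, -59.0], [698.0, 187.0]]
stop 0.85 [278. 217.] 916 c 531 146 size 150 24 ang 7.6 z 50 ext [[458.0, 129.0], [602.0, 166.0]]
fence 0.91 [319. 156.] 774 c 661 69 size 30 105 ang 8.0 z 51 ext [[644.0, 19.0], [679.0, 121.0]]
panel_top 0.62 [418. 209.] 4368 c 550 -132 size 150 121 ang 6.9 z 48 ext [[475.0, -194.0], [624.0, -70.0]]
panel_top 0.23 [318. 206.] 14483 c 567 64 size 260 240 ang 7.7 z 34 ext [[435.0, -59.0], [698.0, 187.0]]
glue_stick 0.52 [242. 236.] 228 c 496 217 size 23 22 ang 22.4 z 94 ext [[484.0, 206.0], [506.0, 228.0]]
brush 0.76 [306. 135.] 1204 c 725 77 size 45 188 ang 12.1 z 18 ext [[695.0, -12.0], [744.0, 169.0]]
ruler 0.77 [335. 290.] 1287 c 389 30 size 28 200 ang 4.0 z 3 ext [[371.0, -67.0], [407.0, 128.0]]
cutter 0.62 [246. 304.] 581 c 365 223 size 141 18 ang 77.2 z 11 ext [[345.0, 155.0], [381.0, 269.0]]
tin 0.87 [468. 159.] 820 c 662 -250 size 53 55 ang 8.3 z 49 ext [[637.0, -276.0], [687.0, -225.0]]
tape 0.57 [227. 188.] 907 c 620 261 size 82 82 ang 37.1 z 21 ext [[580.0, 221.0], [660.0, 301.0]]
tape 0.48 [419. 133.] 1127 c 712 -137 size 54 54 ang 2.1 z 99 ext [[686.0, -162.0], [738.0, -110.0]]
mug 0.85 [192. 233.] 1972 c 503 313 size 79 93 ang 30.0 z 87 ext [[450.0, 268.0], [544.0, 346.0]]
mug 0.7 [243. 304.] 583 c 365 223 size 141 18 ang 77.2 z 11 ext [[345.0, 155.0], [382.0, 271.0]]
jar 0.75 [417. 131.] 1181 c 713 -137 size 54 57 ang 45.6 z 99 ext [[686.0, -163.0], [739.0, -110.0]]
jar 0.66 [321. 156.] 746 c 661 70 size 30 104 ang 7.3 z 51 ext [[644.0, 20.0], [679.0, 121.0]]
```

Emit:
arm_command --motion '[{"x": 46, "y": -19, "z": 8, "rz": -8}, {"x": 93, "y": -38, "z": 16, "rz": -16}, {"x": 140, "y": -57, "z": 24, "rz": -24}, {"x": 186, "y": -76, "z": 32, "rz": -32}, {"x": 233, "y": -95, "z": 40, "rz": -40}, {"x": 279, "y": -114, "z": 48, "rz": -48}, {"x": 326, "y": -133, "z": 56, "rz": -56}, {"x": 372, "y": -152, "z": 64, "rz": -64}, {"x": 419, "y": -171, "z": 72, "rz": -72}, {"x": 465, "y": -190, "z": 80, "rz": -79.4}]'

```text
invalid input at $.motion[0]: expected keys x, y, z, rx, ry, rz, hand
```

Emit:
arm_command --motion '[{"x": 0}, {"x": 0}]'

```text
invalid input at $.motion[0]: expected keys x, y, z, rx, ry, rz, hand
```

```bash
python3 - <<'E'
from h import *
from scipy.spatial.transform import Rotation as R
s=get_state(); q=s["orientation"]; print(s["clock"],s["tcp_pos"],R.from_quat(q[[1,2,3,0]]).as_matrix().round(4),s["joint_pos"],s["wrist_force"],s["finger_gap"])
p=viewer.read_camera("wrist"); cv2.imwrite("pics/w1.png",p["image"][:,:,::-1])
w=cloud(p); 
for n in ["panel_top","panel_3"]:
  for m in finder.masks_of(p,n)[:2]:
    P=w[m["region"]]; P=P[~np.isnan(P[:,0])]; hi=P[(P[:,2]>.043)&(P[:,2]<.053)]; 
    if len(hi)>100: print(n,m["score"],rect(hi))
p=viewer.read_camera("top"); cv2.imwrite("pics/t1.png",p["image"][:,:,::-1])
E
```

```text
0.8 [ 0.18021848 -0.54608338  0.23135869] [[ 9.496e-01  3.134e-01  0.000e+00]
 [ 3.134e-01 -9.496e-01 -2.000e-04]
 [-0.000e+00  2.000e-04 -1.000e+00]] [-1.39159110e+00  3.13161071e-01  4.61325681e-02  1.30360723e+00
 -1.87733111e-05  1.43120000e+00] [ 0.12930841 -0.33432625  0.08857233] 0.085412567376294
```

Emit:
arm_command --motion '[{"x": 46, "y": -19, "z": 8, "rx": 0, "ry": 0, "rz": -8, "hand": -1}, {"x": 93, "y": -38, "z": 16, "rx": 0, "ry": 0, "rz": -16, "hand": -1}, {"x": 140, "y": -57, "z": 24, "rx": 0, "ry": 0, "rz": -24, "hand": -1}, {"x": 186, "y": -76, "z": 32, "rx": 0, "ry": 0, "rz": -32, "hand": -1}, {"x": 233, "y": -95, "z": 40, "rx": 0, "ry": 0, "rz": -40, "hand": -1}, {"x": 279, "y": -114, "z": 48, "rx": 0, "ry": 0, "rz": -48, "hand": -1}, {"x": 326, "y": -133, "z": 56, "rx": 0, "ry": 0, "rz": -56, "hand": -1}, {"x": 372, "y": -152, "z": 64, "rx": 0, "ry": 0, "rz": -64, "hand": -1}, {"x": 419, "y": -171, "z": 72, "rx": 0, "ry": 0, "rz": -72, "hand": -1}, {"x": 465, "y": -190, "z": 80, "rx": 0, "ry": 0, "rz": -79.4, "hand": -1}]'

```text
clock: 2.25
tcp_pos: [0.5635, -0.2187, 0.1512]
orientation: [0.0, 0.657, 0.754, -0.0]
wrist_force: [-0.3, -0.6, 0.1]
finger_gap: 0.0853
```

Emit:
arm_command --motion '[{"x": 0, "y": 0, "z": 0, "rx": 0, "ry": 0, "rz": 0, "hand": -1}, {"x": 0, "y": 0, "z": 0, "rx": 0, "ry": 0, "rz": 0, "hand": -1}]'

```text
clock: 2.5
tcp_pos: [0.562, -0.2198, 0.1511]
orientation: [-0.0, 0.658, 0.753, -0.0]
wrist_force: [-0.0, 0.4, -0.4]
finger_gap: 0.0857
```

```bash
python3 - <<'E'
from h import *
from scipy.spatial.transform import Rotation as R
s=get_state(); q=s["orientation"]; print(s["clock"],s["tcp_pos"],R.from_quat(q[[1,2,3,0]]).as_matrix().round(4),s["joint_pos"],s["wrist_force"],s["finger_gap"])
p=viewer.read_camera("wrist"); cv2.imwrite("pics/w1.png",p["image"][:,:,::-1])
w=cloud(p); 
for n in ["panel_top","panel_3"]:
  for m in finder.masks_of(p,n)[:2]:
    P=w[m["region"]]; P=P[~np.isnan(P[:,0])]; hi=P[(P[:,2]>.043)&(P[:,2]<.053)]; 
    if len(hi)>100: print(n,m["score"],rect(hi))
p=viewer.read_camera("top"); cv2.imwrite("pics/t1.png",p["image"][:,:,::-1])
E
```

```text
2.5 [ 0.56200691 -0.21979016  0.15112911] [[-1.333e-01  9.911e-01 -7.000e-04]
 [ 9.911e-01  1.333e-01 -2.000e-04]
 [-1.000e-04 -7.000e-04 -1.000e+00]] [-5.05505425e-01  4.01314462e-01 -2.49072291e-02  1.14512334e+00
 -4.97280558e-04  9.31603521e-01] [-0.04750076  0.37724763 -0.3707313 ] 0.08571660742905922
panel_top 0.68 ((548.7669677734375, -140.9437255859375), (150.6046905517578, 102.37067413330078), 7.348746299743652)
panel_top 0.59 ((657.7957763671875, -246.3504638671875), (54.2800178527832, 45.40495681762695), 23.366615295410156)
```

View pics/w1.png

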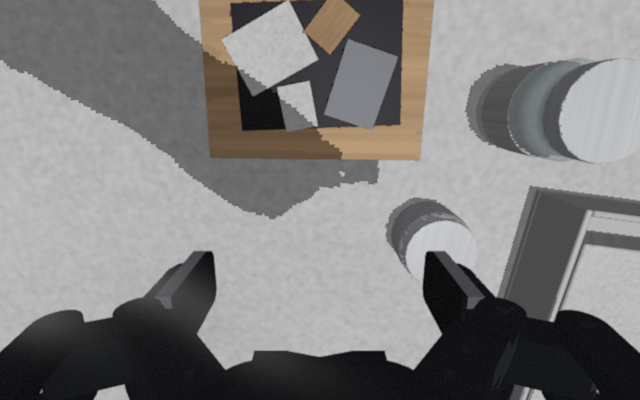

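```bash
python3 - <<'E'
from h import *
p=viewer.read_camera("wrist");w=cloud(p)
a=np.radians(7.7);ex=np.array([np.cos(a),np.sin(a)]);ey=np.array([-ex[1],ex[0]])
P=w.reshape(-1,3);P=P[~np.isnan(P[:,0])];d=P[:,:2]*1000-[567,64];bx=d@ex;by=d@ey;z=P[:,2]*1000
# along several bx, profile of z vs by
for b in (-100,-80,-40,0,20):
    k=(abs(bx-b)<1.5)&(by>-300)&(by<-120)
    top=k&(z>44)&(z<52); p3=k&(z>31)&(z<41); p2=k&(z>18)&(z<28)
    print(b,[ (round(np.percentile(by[s],1),1),round(np.percentile(by[s],99),1),s.sum()) if s.sum() else None for s in (top,p3,p2)])
for b in (-220,-170):
    k=(abs(by-b)<1.5)&(bx>-160)&(bx<60); top=k&(z>44)&(z<52); p3=k&(z>31)&(z<41)
    print(b,[ (round(np.percentile(bx[s],1),1),round(np.percentile(bx[s],99),1),s.sum()) if s.sum() else None for s in (top,p3)])
E
```

```text
-100 [(np.float64(-249.3), np.float64(-151.4), np.int64(690)), None, None]
-80 [(np.float64(-249.9), np.float64(-151.9), np.int64(697)), None, None]
-40 [(np.float64(-250.1), np.float64(-152.1), np.int64(626)), None, None]
0 [(np.float64(-250.8), np.float64(-151.9), np.int64(696)), None, None]
20 [(np.float64(-251.1), np.float64(-151.7), np.int64(699)), None, None]
-220 [(np.float64(-118.8), np.float64(27.8), np.int64(928)), None]
-170 [(np.float64(-118.5), np.float64(28.0), np.int64(1156)), None]
```

```bash
python3 - <<'E'
from h import *
p=viewer.read_camera("wrist");w=cloud(p);s=get_state()
for sl in (w[245:320,130:218],w[245:320,425:510]):
    P=sl.reshape(-1,3);P=P[(P[:,2]>.11)]
    k=P[:,2]<np.nanmin(P[:,2])+.004
    print("min z",np.nanmin(P[:,2]),"tip rel",(P[k].min(0)-s["tcp_pos"])*1000,(P[k].max(0)-s["tcp_pos"])*1000)
E
```

```text
min z 0.16271672027537643 tip rel [-43.94851423 -16.17656332  11.05508344] [-41.11277212   4.45836497  15.05217238]
min z 0.1632898350967519 tip rel [40.63912767 -0.28966214 11.62819827] [43.14164065 16.07571616 15.61462753]
```

Emit:
arm_command --motion '[{"x": 0, "y": 0, "z": 50, "rx": 0, "ry": 0, "rz": 0, "hand": -1}, {"x": 0, "y": 0, "z": 95, "rx": 0, "ry": 0, "rz": 0, "hand": -1}, {"x": 0, "y": 0, "z": 115, "rx": 0, "ry": 0, "rz": 0, "hand": -1}, {"x": 0, "y": 0, "z": 124, "rx": 0, "ry": 0, "rz": 0, "hand": -1}, {"x": 0, "y": 0, "z": 124, "rx": 0, "ry": 0, "rz": 0, "hand": -1}, {"x": 8, "y": 0, "z": 124, "rx": 0, "ry": 0, "rz": 0, "hand": -1}, {"x": 8, "y": 0, "z": 124, "rx": 0, "ry": 0, "rz": 0, "hand": -1}, {"x": 8, "y": 0, "z": 124, "rx": 0, "ry": 0, "rz": 0, "hand": -1}]'

```text
clock: 3.8
tcp_pos: [0.5617, -0.212, 0.0281]
orientation: [0.001, 0.658, 0.753, 0.0]
wrist_force: [1.4, -0.2, 0.1]
finger_gap: 0.0853
```

```bash
python3 - <<'E'
from h import *
s=get_state();print(s["clock"],s["tcp_pos"],s["wrist_force"])
p=viewer.read_camera("wrist"); cv2.imwrite("pics/w2.png",p["image"][:,:,::-1])
E
```

```text
3.8 [ 0.56167424 -0.21199672  0.02809574] [ 1.3858258  -0.15624629  0.10689893]
```

View pics/w2.png

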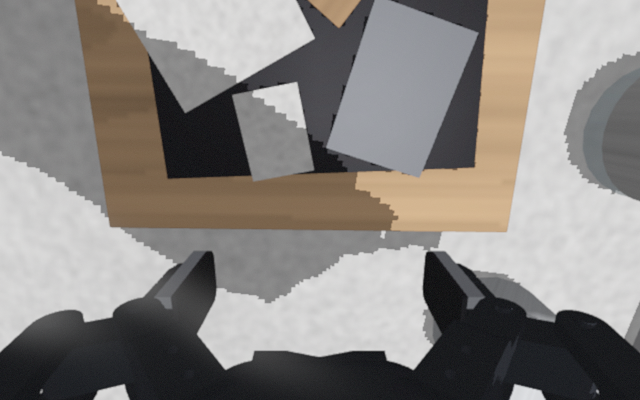

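Emit:
arm_command --motion '[{"x": 5, "y": 0, "z": 0, "rx": 0, "ry": 0, "rz": 0, "hand": -1}, {"x": 10, "y": 0, "z": 0, "rx": 0, "ry": 0, "rz": 0, "hand": -1}, {"x": 15, "y": 0, "z": 0, "rx": 0, "ry": 0, "rz": 0, "hand": -1}, {"x": 20, "y": 0, "z": 0, "rx": 0, "ry": 0, "rz": 0, "hand": -1}, {"x": 27, "y": 0, "z": 0, "rx": 0, "ry": 0, "rz": 0, "hand": -1}, {"x": 35, "y": 0, "z": 0, "rx": 0, "ry": 0, "rz": 0, "hand": -1}, {"x": 43, "y": 0, "z": 0, "rx": 0, "ry": 0, "rz": 0, "hand": -1}, {"x": 51, "y": 0, "z": 0, "rx": 0, "ry": 0, "rz": 0, "hand": -1}, {"x": 57, "y": 0, "z": 0, "rx": 0, "ry": 0, "rz": 0, "hand": -1}, {"x": 60, "y": 0, "z": 0, "rx": 0, "ry": 0, "rz": 0, "hand": -1}]'

```text
clock: 5.1
tcp_pos: [0.5531, -0.1521, 0.0273]
orientation: [0.0, 0.658, 0.753, -0.0]
wrist_force: [0.3, -1.2, -0.5]
finger_gap: 0.0853
```

```bash
python3 - <<'E'
from h import *
s=get_state();print(s["clock"],s["tcp_pos"],s["wrist_force"])
p=viewer.read_camera("wrist"); cv2.imwrite("pics/w3.png",p["image"][:,:,::-1])
p=viewer.read_camera("top"); cv2.imwrite("pics/t3.png",p["image"][80:320,160:500,::-1])
E
```

```text
5.1 [ 0.55310525 -0.15206466  0.02733024] [ 0.28877588 -1.23262519 -0.54381329]
```

View pics/w3.png

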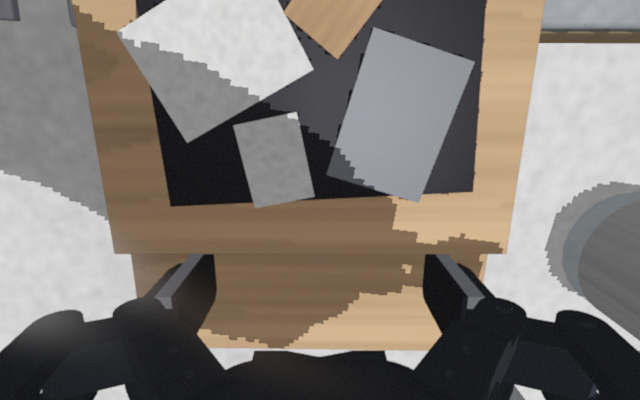

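View pics/t3.png

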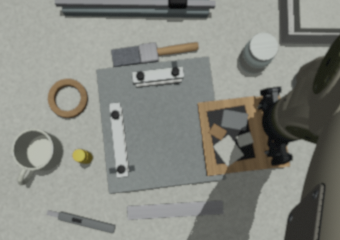

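The panel is sliding off with both fingers on its edge (row 253), and panel_3 has stayed put (edge at row 345).

Emit:
arm_command --motion '[{"x": 6, "y": 0, "z": 0, "rx": 0, "ry": 0, "rz": 0, "hand": -1}, {"x": 14, "y": 0, "z": 0, "rx": 0, "ry": 0, "rz": 0, "hand": -1}, {"x": 22, "y": 0, "z": 0, "rx": 0, "ry": 0, "rz": 0, "hand": -1}, {"x": 30, "y": 0, "z": 0, "rx": 0, "ry": 0, "rz": 0, "hand": -1}, {"x": 38, "y": 0, "z": 0, "rx": 0, "ry": 0, "rz": 0, "hand": -1}, {"x": 46, "y": 0, "z": 0, "rx": 0, "ry": 0, "rz": 0, "hand": -1}, {"x": 54, "y": 0, "z": 0, "rx": 0, "ry": 0, "rz": 0, "hand": -1}, {"x": 62, "y": 0, "z": 0, "rx": 0, "ry": 0, "rz": 0, "hand": -1}, {"x": 68, "y": 0, "z": 0, "rx": 0, "ry": 0, "rz": 0, "hand": -1}, {"x": 70, "y": 0, "z": 0, "rx": 0, "ry": 0, "rz": 0, "hand": -1}]'

```text
clock: 6.45
tcp_pos: [0.5436, -0.0826, 0.0272]
orientation: [-0.0, 0.658, 0.753, -0.0]
wrist_force: [-0.0, 0.1, -0.5]
finger_gap: 0.0854
```

Emit:
arm_command --motion '[{"x": 6, "y": 0, "z": 0, "rx": 0, "ry": 0, "rz": 0, "hand": -1}, {"x": 14, "y": 0, "z": 0, "rx": 0, "ry": 0, "rz": 0, "hand": -1}, {"x": 22, "y": 0, "z": 0, "rx": 0, "ry": 0, "rz": 0, "hand": -1}, {"x": 30, "y": 0, "z": 0, "rx": 0, "ry": 0, "rz": 0, "hand": -1}, {"x": 38, "y": 0, "z": 0, "rx": 0, "ry": 0, "rz": 0, "hand": -1}, {"x": 46, "y": 0, "z": 0, "rx": 0, "ry": 0, "rz": 0, "hand": -1}, {"x": 54, "y": 0, "z": 0, "rx": 0, "ry": 0, "rz": 0, "hand": -1}, {"x": 59, "y": 0, "z": 0, "rx": 0, "ry": 0, "rz": 0, "hand": -1}, {"x": 62, "y": 0, "z": 0, "rx": 0, "ry": 0, "rz": 0, "hand": -1}, {"x": 62, "y": 0, "z": 0, "rx": 0, "ry": 0, "rz": 0, "hand": -1}]'

```text
clock: 7.7
tcp_pos: [0.5355, -0.0214, 0.0273]
orientation: [-0.0, 0.658, 0.753, 0.0]
wrist_force: [0.2, 0.1, -0.0]
finger_gap: 0.0852
```

```bash
python3 - <<'E'
from h import *
s=get_state();print(s["clock"],s["tcp_pos"],s["wrist_force"])
p=viewer.read_camera("wrist"); cv2.imwrite("pics/w4.png",p["image"][:,:,::-1])
w=cloud(p)
a=np.radians(7.7);ex=np.array([np.cos(a),np.sin(a)]);ey=np.array([-ex[1],ex[0]])
P=w.reshape(-1,3);P=P[~np.isnan(P[:,0])];d=P[:,:2]*1000-[567,64];bx=d@ex;by=d@ey;z=P[:,2]*1000
for b in (-95,-60,-20,0,25):
    k=(abs(bx-b)<1.5)&(by>-100)&(by<100)
    o=by[k].argsort(); bb=by[k][o];zz=z[k][o]
    print(b,[(int(y),round(float(np.median(zz[(bb>=y)&(bb<y+3)])),1)) for y in range(-80,96,4) if ((bb>=y)&(bb<y+3)).any()])
p=viewer.read_camera("top"); cv2.imwrite("pics/t4.png",cv2.resize(p["image"][100:300,200:460,::-1],None,fx=3,fy=3))
E
```

```text
7.7 [ 0.53552391 -0.02142769  0.02730154] [ 0.24140671  0.14778411 -0.00841084]
-95 [(-80, 91.2), (-76, 90.8), (-72, 91.5), (-68, 85.3), (-64, 44.7), (-60, 44.8), (-56, 44.8), (-52, 44.9), (-48, 45.3), (-44, 45.5), (-40, 45.3), (-36, 45.2), (-32, 45.3), (-28, 45.5), (-24, 45.4), (-20, 45.2), (-16, 45.6), (-12, 45.8), (-8, 45.8), (-4, 45.7), (0, 45.8), (4, 45.7), (8, 45.7), (12, 45.9), (16, 45.4)]
-60 [(-80, 32.6), (-76, 32.8), (-72, 105.3), (-68, 44.8), (-64, 115.3), (-60, 45.0), (-56, 44.8), (-52, 44.8), (-48, 46.9), (-44, 46.9), (-40, 47.0), (-36, 46.9), (-32, 47.0), (-28, 46.8), (-24, 47.0), (-20, 46.8), (-16, 45.4), (-12, 45.5), (-8, 45.6), (-4, 45.7), (0, 45.6), (4, 45.9), (8, 45.8), (12, 45.8), (16, 45.6)]
-20 [(-80, 32.6), (-76, 32.9), (-68, 44.7), (-64, 113.8), (-60, 44.8), (-56, 44.8), (-52, 44.9), (-48, 45.0), (-44, 45.9), (-40, 45.9), (-36, 46.0), (-32, 46.0), (-28, 46.1), (-24, 46.1), (-20, 46.0), (-16, 46.3), (-12, 46.1), (-8, 46.2), (-4, 46.2), (0, 46.1), (4, 46.1), (8, 45.6), (12, 45.4), (16, 45.3)]
0 [(-80, 59.4), (-76, 64.7), (-72, 66.8), (-68, 89.6), (-64, 44.8), (-60, 44.8), (-56, 44.6), (-52, 44.7), (-48, 44.7), (-44, 45.5), (-40, 45.4), (-36, 45.4), (-32, 45.5), (-28, 45.7), (-24, 46.1), (-20, 46.0), (-16, 46.1), (-12, 46.1), (-8, 46.1), (-4, 46.2), (0, 46.1), (4, 45.1), (8, 45.4), (12, 45.3), (16, 45.2)]
25 [(-80, 33.1), (-76, 32.7), (-72, 105.0), (-68, 93.3), (-64, 44.7), (-60, 44.8), (-56, 44.6), (-52, 44.8), (-48, 44.8), (-44, 44.8), (-40, 44.7), (-36, 44.9), (-32, 44.8), (-28, 44.8), (-24, 44.9), (-20, 44.8), (-16, 44.9), (-12, 44.7), (-8, 44.8), (-4, 44.7), (0, 44.8), (4, 45.0), (8, 44.9), (12, 44.8), (16, 44.7)]
```

View pics/w4.png

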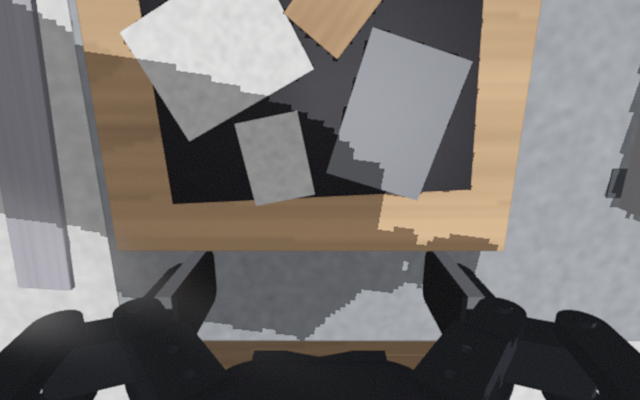

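View pics/t4.png

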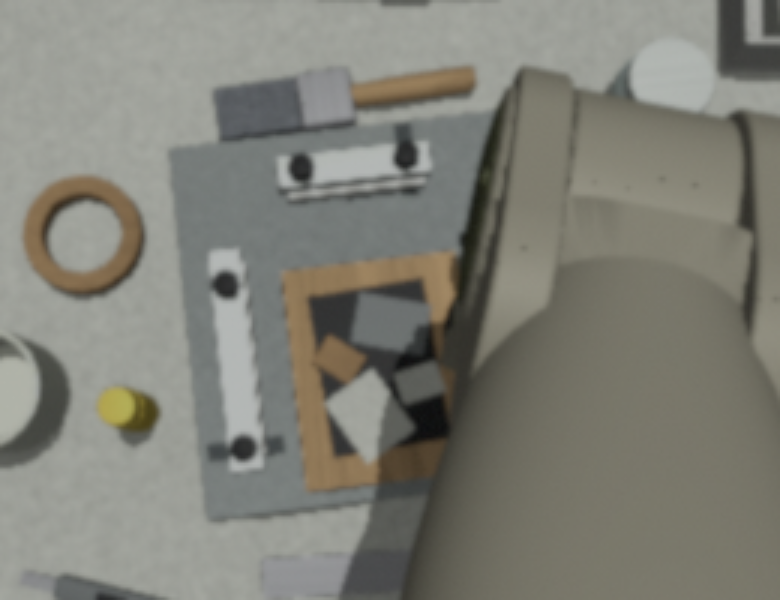

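Emit:
arm_command --motion '[{"x": 3, "y": 0, "z": 0, "rx": 0, "ry": 0, "rz": 0, "hand": -1}, {"x": 6, "y": 0, "z": 0, "rx": 0, "ry": 0, "rz": 0, "hand": -1}, {"x": 8, "y": 0, "z": 0, "rx": 0, "ry": 0, "rz": 0, "hand": -1}, {"x": 10, "y": 0, "z": 0, "rx": 0, "ry": 0, "rz": 0, "hand": -1}, {"x": 11, "y": 0, "z": 0, "rx": 0, "ry": 0, "rz": 0, "hand": -1}]'

```text
clock: 8.43
tcp_pos: [0.5341, -0.0107, 0.0273]
orientation: [0.0, 0.658, 0.753, -0.0]
wrist_force: [0.6, -2.1, 1.4]
finger_gap: 0.0853
```

Emit:
arm_command --motion '[{"x": 1, "y": 0, "z": 0, "rx": 0, "ry": 0, "rz": 0, "hand": -1}, {"x": 2, "y": 0, "z": 0, "rx": 0, "ry": 0, "rz": 0, "hand": -1}]'

```text
clock: 8.68
tcp_pos: [0.5339, -0.0088, 0.0273]
orientation: [0.0, 0.658, 0.753, -0.0]
wrist_force: [-0.6, -1.5, -0.1]
finger_gap: 0.0852
```

```bash
python3 - <<'E'
from h import *
s=get_state();print(s["clock"],s["tcp_pos"],s["wrist_force"],s["ft_torque"])
p=viewer.read_camera("top"); cv2.imwrite("pics/t5.png",cv2.resize(p["image"][150:300,240:340,::-1],None,fx=4,fy=4,interpolation=cv2.INTER_CUBIC))
w=cloud(p)
a=np.radians(7.7);ex=np.array([np.cos(a),np.sin(a)]);ey=np.array([-ex[1],ex[0]])
P=w.reshape(-1,3);P=P[~np.isnan(P[:,0])];d=P[:,:2]*1000-[567,64];bx=d@ex;by=d@ey;z=P[:,2]*1000
for b in (-90,-70,-40,-10,10,25):
    k=(abs(bx-b)<5)&(by>40)&(by<105);o=by[k].argsort()
    print(b,[(round(float(y),1),round(float(q))) for y,q in zip(by[k][o],z[k][o])][::4])
E
```

```text
8.675 [ 0.53385757 -0.00882915  0.02731082] [-0.60948377 -1.51894613 -0.11883365] [-0.29728639 -0.05893271  0.00827159]
-90 [(40.8, 46), (41.8, 46), (43.6, 44), (45.5, 46), (47.3, 45), (49.1, 45), (49.9, 45), (51.6, 47), (53.5, 44), (55.2, 45), (57.0, 46), (59.1, 43), (59.9, 45), (61.9, 45), (64.3, 33), (66.1, 33), (67.8, 34), (69.9, 33), (70.9, 32), (72.7, 31), (74.3, 31), (75.3, 46), (76.9, 49), (77.5, 49), (79.0, 52), (79.9, 64), (81.7, 65), (82.3, 63), (83.9, 48), (85.8, 62), (87.4, 54), (88.4, 63), (90.0, 61), (91.7, 62), (93.7, 62), (95.4, 49), (95.8, 50), (97.7, 50), (101.4, 31), (102.8, 33), (104.5, 34)]
-70 [(40.5, 44), (41.4, 47), (43.3, 42), (45.0, 45), (46.7, 46), (47.7, 44), (49.6, 46), (51.4, 47), (53.1, 48), (55.0, 44), (56.8, 44), (57.5, 48), (59.4, 46), (61.5, 42), (63.2, 44), (65.7, 31), (66.5, 33), (68.2, 35), (70.2, 31), (71.8, 34), (72.9, 31), (74.8, 30), (75.3, 45), (77.0, 47), (78.7, 51), (79.7, 49), (81.5, 49), (83.0, 52), (85.0, 49), (86.8, 51), (87.5, 50), (89.2, 52), (91.0, 48), (92.9, 49), (94.8, 50), (95.8, 48), (97.5, 50), (101.0, 34), (102.8, 32), (104.
[... 1183 characters left out ...]
9, 33), (73.8, 31), (74.7, 49), (76.4, 47), (77.9, 51), (78.9, 49), (80.5, 52), (82.5, 50), (84.5, 49), (86.3, 49), (88.2, 50), (89.1, 50), (90.9, 50), (92.6, 51), (94.6, 48), (96.1, 52), (97.2, 49), (100.5, 34), (102.5, 35), (104.4, 33)]
25 [(40.2, 47), (42.0, 47), (43.8, 46), (44.7, 49), (46.6, 46), (48.7, 44), (50.6, 45), (52.6, 46), (54.5, 44), (56.2, 46), (57.2, 45), (58.9, 47), (60.8, 44), (62.5, 46), (64.2, 32), (66.0, 33), (68.1, 36), (69.9, 35), (71.9, 33), (73.7, 33), (74.6, 34), (75.3, 46), (77.0, 48), (78.6, 51), (79.5, 62), (81.3, 63), (82.2, 62), (83.7, 66), (85.5, 65), (87.4, 63), (89.1, 64), (89.8, 63), (91.7, 65), (93.9, 62), (95.6, 63), (97.5, 52), (101.4, 32), (103.1, 33)]
```

View pics/t5.png

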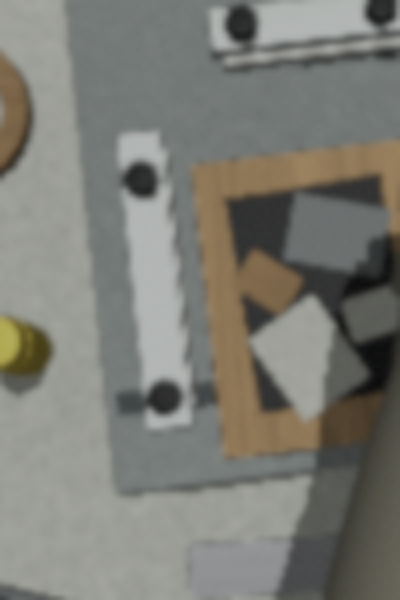

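Emit:
arm_command --motion '[{"x": 1, "y": 0, "z": 0, "rx": 0, "ry": 0, "rz": 0, "hand": -1}, {"x": 2, "y": 0, "z": 0, "rx": 0, "ry": 0, "rz": 0, "hand": -1}]'

```text
clock: 8.98
tcp_pos: [0.5336, -0.0069, 0.0273]
orientation: [0.0, 0.658, 0.753, -0.0]
wrist_force: [0.8, -0.8, 0.8]
finger_gap: 0.0854
```

Emit:
arm_command --motion '[{"x": 1, "y": 0, "z": 0, "rx": 0, "ry": 0, "rz": 0, "hand": -1}, {"x": 1, "y": 0, "z": 0, "rx": 0, "ry": 0, "rz": 0, "hand": -1}]'

```text
clock: 9.22
tcp_pos: [0.5334, -0.0057, 0.0273]
orientation: [-0.0, 0.658, 0.753, 0.0]
wrist_force: [0.4, -0.7, 1.4]
finger_gap: 0.0853
```

Emit:
arm_command --motion '[{"x": 1, "y": 0, "z": 0, "rx": 0, "ry": 0, "rz": 0, "hand": -1}, {"x": 1, "y": 0, "z": 0, "rx": 0, "ry": 0, "rz": 0, "hand": -1}]'

```text
clock: 9.48
tcp_pos: [0.5333, -0.0048, 0.0273]
orientation: [0.0, 0.658, 0.753, 0.0]
wrist_force: [-0.7, -0.8, 1.3]
finger_gap: 0.0853
```

Emit:
arm_command --motion '[{"x": 1, "y": 0, "z": 0, "rx": 0, "ry": 0, "rz": 0, "hand": -1}, {"x": 1, "y": 0, "z": 0, "rx": 0, "ry": 0, "rz": 0, "hand": -1}]'

```text
clock: 9.72
tcp_pos: [0.5332, -0.0038, 0.0273]
orientation: [0.0, 0.658, 0.753, 0.0]
wrist_force: [1.0, -0.3, 1.1]
finger_gap: 0.0852
```

Emit:
arm_command --motion '[{"x": 1, "y": 0, "z": 0, "rx": 0, "ry": 0, "rz": 0, "hand": -1}, {"x": 1, "y": 0, "z": 0, "rx": 0, "ry": 0, "rz": 0, "hand": -1}]'

```text
clock: 9.98
tcp_pos: [0.533, -0.0028, 0.0273]
orientation: [0.0, 0.658, 0.753, 0.0]
wrist_force: [0.5, -1.5, 0.8]
finger_gap: 0.0854
```

Emit:
arm_command --motion '[{"x": 0.5, "y": 0, "z": 0, "rx": 0, "ry": 0, "rz": 0, "hand": -1}, {"x": 1, "y": 0, "z": 0, "rx": 0, "ry": 0, "rz": 0, "hand": -1}]'

```text
clock: 10.22
tcp_pos: [0.5329, -0.0019, 0.0273]
orientation: [0.0, 0.658, 0.753, -0.0]
wrist_force: [1.4, -1.5, 1.1]
finger_gap: 0.0854
```

Emit:
arm_command --motion '[{"x": 0.5, "y": 0, "z": 0, "rx": 0, "ry": 0, "rz": 0, "hand": -1}, {"x": 1, "y": 0, "z": 0, "rx": 0, "ry": 0, "rz": 0, "hand": -1}]'

```text
clock: 10.48
tcp_pos: [0.5328, -0.0009, 0.0273]
orientation: [0.0, 0.658, 0.753, -0.0]
wrist_force: [0.2, -1.7, 0.6]
finger_gap: 0.0855
```

Emit:
arm_command --motion '[{"x": 0.5, "y": 0, "z": 0, "rx": 0, "ry": 0, "rz": 0, "hand": -1}, {"x": 1, "y": 0, "z": 0, "rx": 0, "ry": 0, "rz": 0, "hand": -1}]'

```text
clock: 10.72
tcp_pos: [0.5326, 0.0001, 0.0273]
orientation: [0.0, 0.658, 0.753, -0.0]
wrist_force: [0.5, -2.0, -0.0]
finger_gap: 0.0856
```

Emit:
arm_command --motion '[{"x": 0.5, "y": 0, "z": 0, "rx": 0, "ry": 0, "rz": 0, "hand": -1}, {"x": 0.5, "y": 0, "z": 0, "rx": 0, "ry": 0, "rz": 0, "hand": -1}]'

```text
clock: 10.98
tcp_pos: [0.5325, 0.0006, 0.0273]
orientation: [0.0, 0.658, 0.753, -0.0]
wrist_force: [-0.7, -0.7, 1.0]
finger_gap: 0.0853
```

Emit:
arm_command --motion '[{"x": 0.5, "y": 0, "z": 0, "rx": 0, "ry": 0, "rz": 0, "hand": -1}, {"x": 0.5, "y": 0, "z": 0, "rx": 0, "ry": 0, "rz": 0, "hand": -1}]'

```text
clock: 11.22
tcp_pos: [0.5325, 0.0011, 0.0273]
orientation: [0.0, 0.658, 0.753, -0.0]
wrist_force: [-0.5, -1.0, 0.6]
finger_gap: 0.0853
```

Emit:
arm_command --motion '[{"x": 0.5, "y": 0, "z": 0, "rx": 0, "ry": 0, "rz": 0, "hand": -1}, {"x": 0.5, "y": 0, "z": 0, "rx": 0, "ry": 0, "rz": 0, "hand": -1}]'

```text
clock: 11.48
tcp_pos: [0.5324, 0.0016, 0.0273]
orientation: [0.0, 0.658, 0.753, -0.0]
wrist_force: [-0.1, -2.3, 0.7]
finger_gap: 0.0856
```

Emit:
arm_command --motion '[{"x": 0.5, "y": 0, "z": 0, "rx": 0, "ry": 0, "rz": 0, "hand": -1}, {"x": 0.5, "y": 0, "z": 0, "rx": 0, "ry": 0, "rz": 0, "hand": -1}]'

```text
clock: 11.72
tcp_pos: [0.5324, 0.0021, 0.0273]
orientation: [0.0, 0.658, 0.753, 0.0]
wrist_force: [-0.2, -1.8, 1.2]
finger_gap: 0.0857
```

```bash
python3 - <<'E'
from h import *
p=viewer.read_camera("top"); cv2.imwrite("pics/t6.png",cv2.resize(p["image"][150:300,240:340,::-1],None,fx=4,fy=4,interpolation=cv2.INTER_CUBIC))
p=viewer.read_camera("scene"); cv2.imwrite("pics/s6.png",cv2.resize(p["image"][150:290,200:400,::-1],None,fx=4,fy=4,interpolation=cv2.INTER_CUBIC))
E
```

```text
(no output)
```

View pics/t6.png

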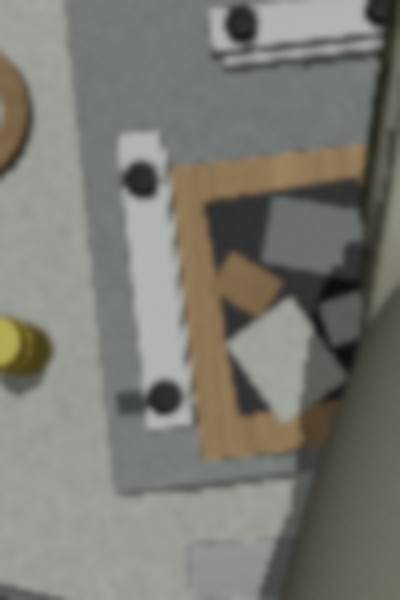

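View pics/s6.png

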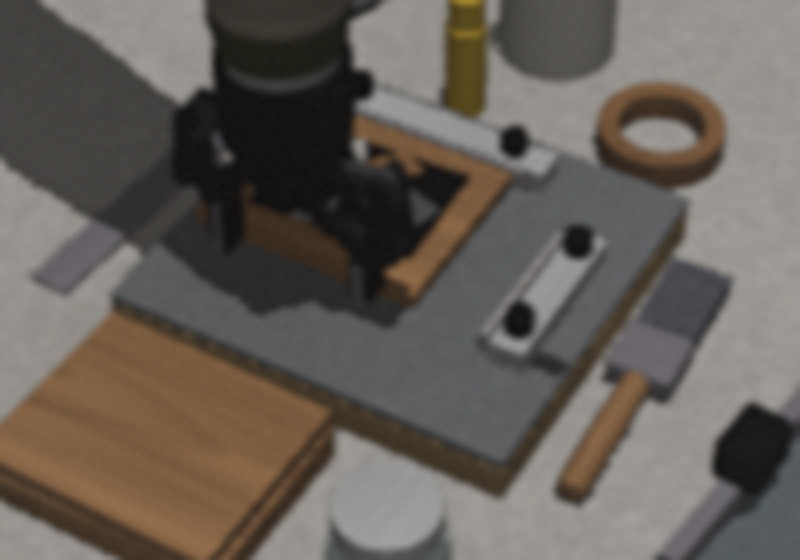

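Emit:
arm_command --motion '[{"x": 0.5, "y": 0, "z": 0, "rx": 0, "ry": 0, "rz": 0, "hand": -1}, {"x": 0.5, "y": 0, "z": 0, "rx": 0, "ry": 0, "rz": 0, "hand": -1}]'

```text
clock: 12.08
tcp_pos: [0.5323, 0.0025, 0.0273]
orientation: [0.0, 0.658, 0.753, -0.0]
wrist_force: [0.8, -2.5, 0.9]
finger_gap: 0.0855
```

Emit:
arm_command --motion '[{"x": 0.5, "y": 0, "z": 0, "rx": 0, "ry": 0, "rz": 0, "hand": -1}, {"x": 0.5, "y": 0, "z": 0, "rx": 0, "ry": 0, "rz": 0, "hand": -1}]'

```text
clock: 12.32
tcp_pos: [0.5323, 0.0025, 0.0273]
orientation: [0.0, 0.658, 0.753, -0.0]
wrist_force: [1.1, -5.2, 1.1]
finger_gap: 0.0852
```

Emit:
arm_command --motion '[{"x": 0.5, "y": 0, "z": 0, "rx": 0, "ry": 0, "rz": 0, "hand": -1}, {"x": 0.5, "y": 0, "z": 0, "rx": 0, "ry": 0, "rz": 0, "hand": -1}]'

```text
clock: 12.58
tcp_pos: [0.5323, 0.0026, 0.0273]
orientation: [0.001, 0.659, 0.753, -0.001]
wrist_force: [0.6, -6.9, 0.2]
finger_gap: 0.0855
```

Emit:
arm_command --motion '[{"x": 0.3, "y": 0, "z": 0, "rx": 0, "ry": 0, "rz": 0, "hand": -1}, {"x": 0.3, "y": 0, "z": 0, "rx": 0, "ry": 0, "rz": 0, "hand": -1}]'

```text
clock: 12.82
tcp_pos: [0.5323, 0.0026, 0.0273]
orientation: [0.001, 0.659, 0.753, -0.001]
wrist_force: [-0.0, -7.3, 0.8]
finger_gap: 0.0855
```

Emit:
arm_command --motion '[{"x": 0.3, "y": 0, "z": 0, "rx": 0, "ry": 0, "rz": 0, "hand": -1}, {"x": 0.3, "y": 0, "z": 0, "rx": 0, "ry": 0, "rz": 0, "hand": -1}]'

```text
clock: 13.08
tcp_pos: [0.5323, 0.0026, 0.0273]
orientation: [0.001, 0.659, 0.752, -0.001]
wrist_force: [0.6, -9.1, 1.1]
finger_gap: 0.0851
```

Emit:
arm_command --motion '[{"x": 0.1, "y": 0, "z": 0, "rx": 0, "ry": 0, "rz": 0, "hand": -1}, {"x": 0.1, "y": 0, "z": 0, "rx": 0, "ry": 0, "rz": 0, "hand": -1}, {"x": 0.1, "y": 0, "z": 0, "rx": 0, "ry": 0, "rz": 0, "hand": -1}, {"x": 0.1, "y": 0, "z": 0, "rx": 0, "ry": 0, "rz": 0, "hand": -1}]'

```text
clock: 13.58
tcp_pos: [0.5323, 0.0026, 0.0273]
orientation: [0.001, 0.659, 0.752, -0.001]
wrist_force: [-0.7, -9.0, 0.7]
finger_gap: 0.0858
```

Emit:
arm_command --motion '[{"x": 0, "y": 0, "z": 0, "rx": 0, "ry": 0, "rz": 0, "hand": -1}, {"x": 0, "y": 0, "z": 0, "rx": 0, "ry": 0, "rz": 0, "hand": -1}, {"x": 0, "y": 0, "z": 0, "rx": 0, "ry": 0, "rz": 0, "hand": -1}]'

```text
clock: 13.95
tcp_pos: [0.5323, 0.0026, 0.0273]
orientation: [0.001, 0.659, 0.752, -0.001]
wrist_force: [-0.1, -8.8, -0.3]
finger_gap: 0.085
```

```bash
python3 - <<'E'
from h import *
s=get_state();print(s["clock"],s["tcp_pos"],s["wrist_force"],s["ft_torque"],s["orientation"])
p=viewer.read_camera("wrist"); cv2.imwrite("pics/w7.png",p["image"][:,:,::-1])
E
```

```text
13.95 [0.5322737  0.00260962 0.02732554] [-0.0656997  -8.80410052 -0.32392516] [-1.6988776  -0.05476095  0.05799698] [ 0.00115042  0.65867117  0.75242909 -0.0011959 ]
```

View pics/w7.png

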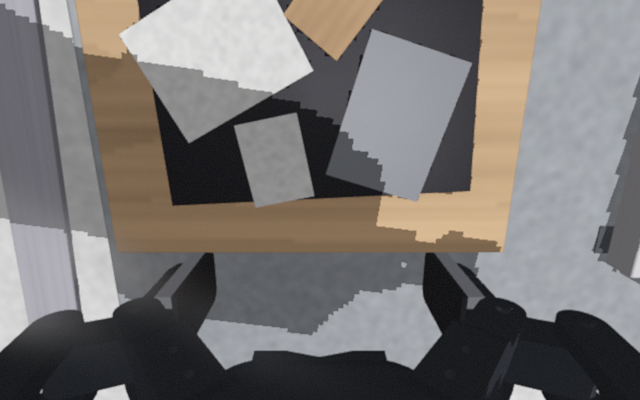

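Emit:
arm_command --motion '[{"x": -4, "y": 0, "z": 0, "rx": 0, "ry": 0, "rz": 0, "hand": -1}, {"x": -20, "y": 0, "z": 0, "rx": 0, "ry": 0, "rz": 0, "hand": -1}, {"x": -20, "y": 0, "z": -35, "rx": 0, "ry": 0, "rz": 0, "hand": -1}, {"x": -15, "y": -5, "z": -80, "rx": 0, "ry": 0, "rz": -10, "hand": -0.4}, {"x": -2, "y": -20, "z": -80, "rx": 0, "ry": 0, "rz": -20, "hand": -0.4}, {"x": 12, "y": -35, "z": -80, "rx": 0, "ry": 0, "rz": -30, "hand": -0.4}, {"x": 26, "y": -50, "z": -80, "rx": 0, "ry": 0, "rz": -40, "hand": -0.4}, {"x": 40, "y": -65, "z": -80, "rx": 0, "ry": 0, "rz": -50, "hand": -0.4}, {"x": 54, "y": -85, "z": -80, "rx": 0, "ry": 0, "rz": -60, "hand": -0.4}, {"x": 61, "y": -101.5, "z": -80, "rx": 0, "ry": 0, "rz": -70, "hand": -0.4}]'

```text
clock: 15.25
tcp_pos: [0.4223, 0.0515, 0.1071]
orientation: [-0.0, 0.104, 0.995, 0.0]
wrist_force: [0.1, -0.2, 0.5]
finger_gap: 0.0599
```

Emit:
arm_command --motion '[{"x": 0, "y": 0, "z": 0, "rx": 0, "ry": 0, "rz": -10, "hand": -0.4}, {"x": 0, "y": 0, "z": 0, "rx": 0, "ry": 0, "rz": -20, "hand": -0.4}, {"x": 0, "y": 0, "z": 0, "rx": 0, "ry": 0, "rz": -20, "hand": -0.4}, {"x": 0, "y": 0, "z": 0, "rx": 0, "ry": 0, "rz": -20, "hand": -0.4}]'

```text
clock: 15.75
tcp_pos: [0.4233, 0.051, 0.1072]
orientation: [-0.0, -0.065, 0.998, 0.0]
wrist_force: [0.0, -0.2, 0.1]
finger_gap: 0.06
```

```bash
python3 - <<'E'
from h import *
from scipy.spatial.transform import Rotation as R
s=get_state(); q=s["orientation"]; print(s["clock"],s["tcp_pos"],R.from_quat(q[[1,2,3,0]]).as_matrix().round(4),s["joint_pos"],s["wrist_force"],s["finger_gap"])
p=viewer.read_camera("wrist"); cv2.imwrite("pics/w8.png",p["image"][:,:,::-1])
w=cloud(p)
a=np.radians(7.7);ex=np.array([np.cos(a),np.sin(a)]);ey=np.array([-ex[1],ex[0]])
m=w[...,2]; P=w.reshape(-1,3);P=P[~np.isnan(P[:,0])]
d=P[:,:2]*1000-[567,64];bx=d@ex;by=d@ey;z=P[:,2]*1000
k=(z>85)&(np.hypot(*(P[:,:2]-s["tcp_pos"][:2]).T)<.06); print("finger min z",np.sort(z[k])[:5], s["tcp_pos"][2]*1000)
p=viewer.read_camera("top"); cv2.imwrite("pics/t8.png",cv2.resize(p["image"][120:300,230:430,::-1],None,fx=4,fy=4,interpolation=cv2.INTER_CUBIC)[:600])
w=cloud(p);r=finder.masks_of(p,"panel_top")
for mm in r[:2]:
    P=w[mm["region"]];P=P[~np.isnan(P[:,0])];hi=P[(P[:,2]>.042)&(P[:,2]<.049)];print(mm["score"],rect(hi))
    dd=hi[:,:2]*1000-[567,64]; print(np.percentile(dd@ex,[1,99]),np.percentile(dd@ey,[1,99]))
E
```

```text
15.75 [0.42334708 0.05101698 0.10720386] [[-9.915e-01 -1.303e-01 -2.000e-04]
 [-1.303e-01  9.915e-01  2.000e-04]
 [ 2.000e-04  2.000e-04 -1.000e+00]] [-6.89476036e-02  1.11320548e-01 -5.30427148e-01  9.29244529e-01
  2.04571332e-04 -1.99637717e-01] [ 0.03418285 -0.1566294   0.07274687] 0.05999552017489341
finger min z [110.16388213 110.36496739 110.47606048 110.79050904 110.99225219] 107.20385721484392
0.98 ((538.1239624023438, 74.94950866699219), (116.33843231201172, 119.86653137207031), 7.615656852722168)
[-79.79768433  29.3339601 ] [-43.84631924  73.00101629]
```

View pics/w8.png

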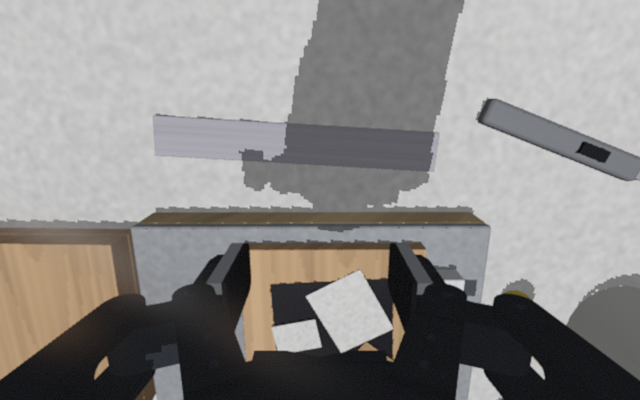

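View pics/t8.png

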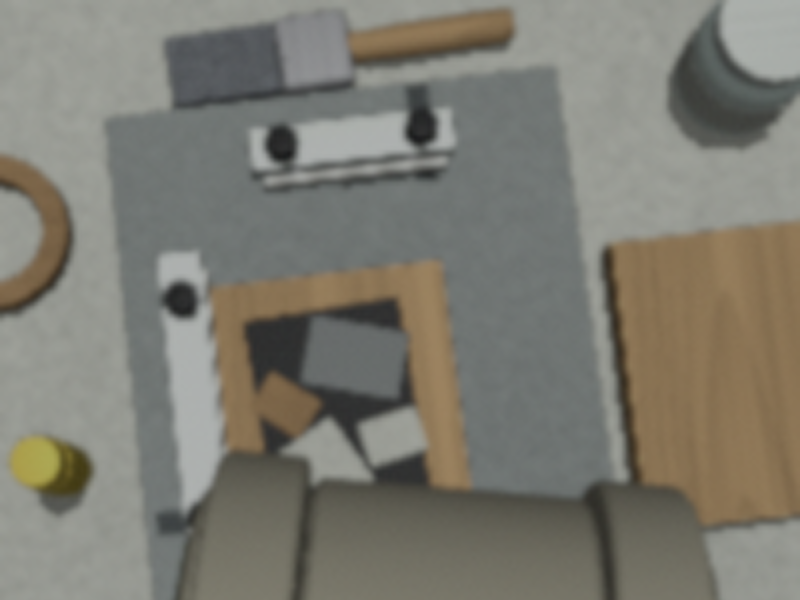

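Emit:
arm_command --motion '[{"x": 0, "y": 0, "z": 40, "rx": 0, "ry": 0, "rz": 0, "hand": -0.4}, {"x": 0, "y": 0, "z": 62, "rx": 0, "ry": 0, "rz": -0.15, "hand": -0.4}, {"x": 0, "y": 0, "z": 70, "rx": 0, "ry": 0, "rz": -0.15, "hand": -0.4}, {"x": 0, "y": 0, "z": 70, "rx": 0, "ry": 0, "rz": -0.15, "hand": -0.4}, {"x": -4, "y": 0, "z": 70, "rx": 0, "ry": 0, "rz": -0.15, "hand": -0.4}, {"x": -7, "y": 0, "z": 70, "rx": 0, "ry": 0, "rz": -0.15, "hand": -0.4}, {"x": -7, "y": 0, "z": 70, "rx": 0, "ry": 0, "rz": -0.15, "hand": -0.4}]'

```text
clock: 16.77
tcp_pos: [0.4312, 0.0521, 0.0379]
orientation: [0.001, -0.068, 0.998, -0.0]
wrist_force: [-0.7, -0.3, 0.6]
finger_gap: 0.06
```

```bash
python3 - <<'E'
from h import *
s=get_state();print(s["clock"],s["tcp_pos"],s["wrist_force"],s["orientation"])
p=viewer.read_camera("wrist"); cv2.imwrite("pics/w9.png",p["image"][:,:,::-1])
p=viewer.read_camera("scene"); cv2.imwrite("pics/s9.png",cv2.resize(p["image"][150:290,200:400,::-1],None,fx=4,fy=4,interpolation=cv2.INTER_CUBIC))
E
```

```text
16.775 [0.43123018 0.05211568 0.03785855] [-0.7426226  -0.32699975  0.63734184] [ 7.62692048e-04 -6.81780468e-02  9.97672869e-01 -1.38996121e-04]
```

View pics/w9.png

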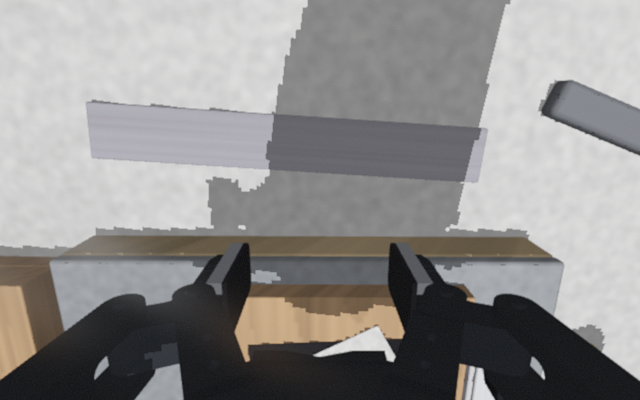

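View pics/s9.png

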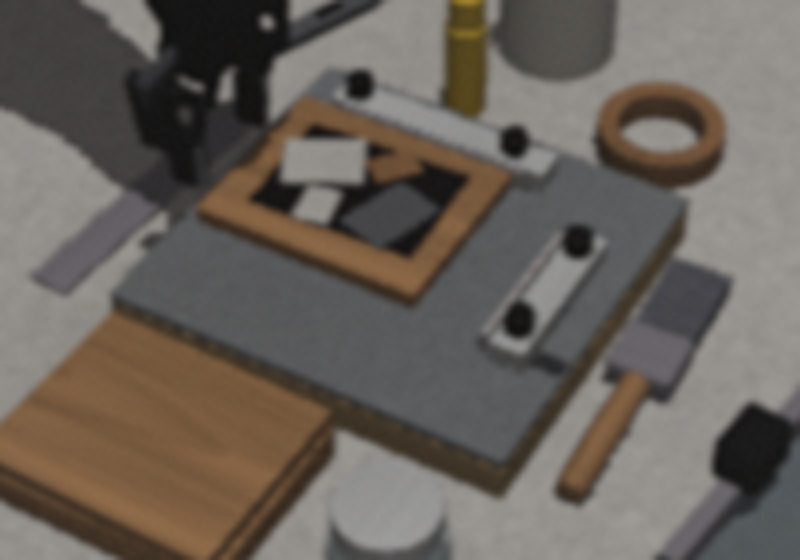

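Emit:
arm_command --motion '[{"x": -3, "y": 0, "z": 1, "rx": 0, "ry": 0, "rz": 0, "hand": -0.4}, {"x": -6, "y": 0, "z": 1, "rx": 0, "ry": 0, "rz": 0, "hand": -0.4}, {"x": -10, "y": 0, "z": 1, "rx": 0, "ry": 0, "rz": 0, "hand": -0.4}, {"x": -15, "y": 0, "z": 1, "rx": 0, "ry": 0, "rz": 0, "hand": -0.4}, {"x": -20, "y": 0, "z": 1, "rx": 0, "ry": 0, "rz": 0, "hand": -0.4}, {"x": -25, "y": 0, "z": 1, "rx": 0, "ry": 0, "rz": 0, "hand": -0.4}, {"x": -30, "y": 0, "z": 1, "rx": 0, "ry": 0, "rz": 0, "hand": -0.4}, {"x": -34, "y": 0, "z": 1, "rx": 0, "ry": 0, "rz": 0, "hand": -0.4}, {"x": -37, "y": 0, "z": 1, "rx": 0, "ry": 0, "rz": 0, "hand": -0.4}, {"x": -40, "y": 0, "z": 1, "rx": 0, "ry": 0, "rz": 0, "hand": -0.4}]'

```text
clock: 18.12
tcp_pos: [0.4699, 0.0575, 0.0362]
orientation: [-0.0, -0.068, 0.998, -0.0]
wrist_force: [-1.5, -1.6, 0.3]
finger_gap: 0.0601
```

```bash
python3 - <<'E'
from h import *
s=get_state();print(s["clock"],s["tcp_pos"],s["wrist_force"],s["orientation"])
a=np.radians(7.7);ex=np.array([np.cos(a),np.sin(a)]);ey=np.array([-ex[1],ex[0]])
p=viewer.read_camera("top"); cv2.imwrite("pics/t10.png",cv2.resize(p["image"][120:270,250:400,::-1],None,fx=4,fy=4,interpolation=cv2.INTER_CUBIC))
w=cloud(p)
P=w.reshape(-1,3);P=P[~np.isnan(P[:,0])];d=P[:,:2]*1000-[567,64];bx=d@ex;by=d@ey;z=P[:,2]*1000
for b in (-35,-15,10,25):
    k=(abs(by-b)<4)&(bx>55)&(bx<95);o=bx[k].argsort()
    print(b,[(round(float(y),1),round(float(q))) for y,q in zip(bx[k][o],z[k][o])][::3])
E
```

```text
18.125 [0.46989929 0.0575467  0.0362194 ] [-1.52432793 -1.58844405  0.30097168] [-1.78774945e-04 -6.81403251e-02  9.97675727e-01 -8.74412401e-05]
-35 [(55.2, 46), (56.2, 44), (57.9, 45), (59.6, 46), (61.4, 46), (62.4, 45), (64.1, 44), (68.8, 34), (70.4, 35), (71.8, 32), (73.4, 31), (75.5, 33), (77.2, 35), (77.9, 33), (79.6, 42), (79.9, 49), (80.2, 48), (82.0, 49), (82.8, 49), (87.2, 49), (87.5, 46), (87.9, 42), (88.6, 49), (90.9, 50), (91.6, 61), (92.9, 57), (94.2, 68), (94.9, 51)]
-15 [(55.2, 48), (57.8, 46), (58.7, 45), (60.4, 46), (62.4, 46), (63.7, 47), (64.9, 45), (69.3, 33), (71.1, 35), (73.5, 36), (75.3, 35), (76.2, 33), (78.3, 33), (79.7, 33), (80.0, 42), (80.5, 32), (81.1, 47), (82.9, 49), (87.3, 40), (87.8, 35), (88.2, 52), (89.3, 49), (91.1, 49), (92.9, 51), (94.7, 51)]
10 [(55.0, 46), (57.3, 45), (59.2, 43), (60.6, 46), (61.5, 46), (63.4, 43), (65.1, 46), (69.3, 35), (70.4, 33), (72.0, 33), (74.8, 30), (76.3, 33), (78.5, 35), (79.7, 31), (80.3, 47), (80.4, 36), (81.2, 49), (81.8, 48), (87.3, 35), (87.7, 32), (87.8, 40), (88.3, 39), (89.6, 49), (91.5, 51), (93.6, 50), (94.6, 48)]
25 [(55.0, 45), (56.9, 45), (58.3, 47), (60.5, 47), (61.4, 44), (63.0, 45), (64.8, 47), (69.3, 35), (70.2, 31), (72.7, 31), (74.2, 32), (76.0, 34), (77.6, 35), (79.6, 46), (80.2, 36), (80.8, 33), (80.8, 50), (83.3, 49), (83.9, 48), (87.6, 51), (87.7, 40), (89.3, 60), (89.7, 58), (90.6, 64), (91.2, 50), (93.1, 51), (93.7, 66), (94.8, 64)]
```

View pics/t10.png

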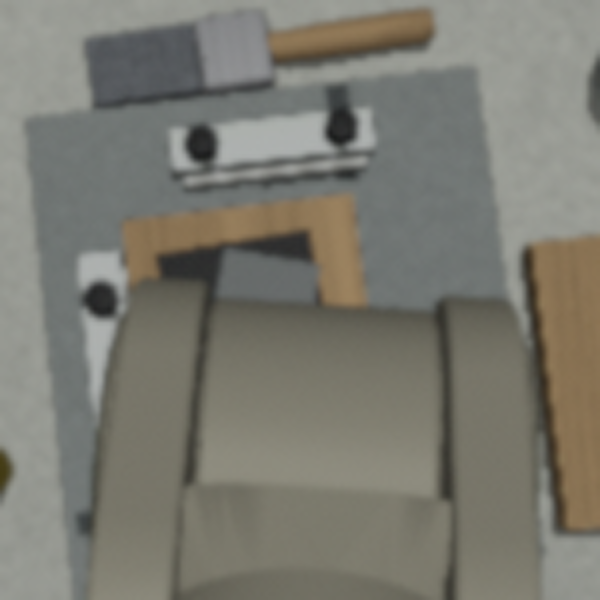

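Emit:
arm_command --motion '[{"x": -2, "y": 0, "z": 0, "rx": 0, "ry": 0, "rz": 0, "hand": -0.4}, {"x": -4, "y": 0, "z": 0, "rx": 0, "ry": 0, "rz": 0, "hand": -0.4}, {"x": -6, "y": 0, "z": 0, "rx": 0, "ry": 0, "rz": 0, "hand": -0.4}, {"x": -8, "y": 0, "z": 0, "rx": 0, "ry": 0, "rz": 0, "hand": -0.4}, {"x": -9, "y": 0, "z": 0, "rx": 0, "ry": 0, "rz": 0, "hand": -0.4}]'

```text
clock: 18.8
tcp_pos: [0.479, 0.0587, 0.0363]
orientation: [0.0, -0.068, 0.998, -0.0]
wrist_force: [-1.4, -0.7, 0.2]
finger_gap: 0.0595
```

Emit:
arm_command --motion '[{"x": -0.5, "y": 0, "z": 0, "rx": 0, "ry": 0, "rz": 0, "hand": -0.4}, {"x": -1, "y": 0, "z": 0, "rx": 0, "ry": 0, "rz": 0, "hand": -0.4}]'

```text
clock: 19.05
tcp_pos: [0.4797, 0.0589, 0.0363]
orientation: [-0.0, -0.068, 0.998, -0.0]
wrist_force: [-1.8, -2.2, 1.0]
finger_gap: 0.0596
```

Emit:
arm_command --motion '[{"x": -0.5, "y": 0, "z": 0, "rx": 0, "ry": 0, "rz": 0, "hand": -0.4}, {"x": -1, "y": 0, "z": 0, "rx": 0, "ry": 0, "rz": 0, "hand": -0.4}]'

```text
clock: 19.3
tcp_pos: [0.4808, 0.059, 0.0363]
orientation: [0.0, -0.068, 0.998, -0.0]
wrist_force: [-2.0, -2.0, 0.6]
finger_gap: 0.0597
```

Emit:
arm_command --motion '[{"x": -0.5, "y": 0, "z": 0, "rx": 0, "ry": 0, "rz": 0, "hand": -0.4}, {"x": -0.5, "y": 0, "z": 0, "rx": 0, "ry": 0, "rz": 0, "hand": -0.4}]'

```text
clock: 19.55
tcp_pos: [0.4814, 0.0591, 0.0363]
orientation: [0.0, -0.068, 0.998, -0.0]
wrist_force: [-1.0, -1.0, -0.7]
finger_gap: 0.0598
```

Emit:
arm_command --motion '[{"x": -0.5, "y": 0, "z": 0, "rx": 0, "ry": 0, "rz": 0, "hand": -0.4}, {"x": -0.5, "y": 0, "z": 0, "rx": 0, "ry": 0, "rz": 0, "hand": -0.4}]'

```text
clock: 19.8
tcp_pos: [0.4818, 0.0592, 0.0363]
orientation: [0.0, -0.068, 0.998, -0.0]
wrist_force: [-1.9, -1.1, 0.3]
finger_gap: 0.0598
```

Emit:
arm_command --motion '[{"x": -0.5, "y": 0, "z": 0, "rx": 0, "ry": 0, "rz": 0, "hand": -0.4}, {"x": -0.5, "y": 0, "z": 0, "rx": 0, "ry": 0, "rz": 0, "hand": -0.4}]'

```text
clock: 20.05
tcp_pos: [0.4824, 0.0592, 0.0363]
orientation: [0.0, -0.068, 0.998, -0.0]
wrist_force: [-2.0, -1.4, 1.0]
finger_gap: 0.0598
```

Emit:
arm_command --motion '[{"x": -0.5, "y": 0, "z": 0, "rx": 0, "ry": 0, "rz": 0, "hand": -0.4}, {"x": -0.5, "y": 0, "z": 0, "rx": 0, "ry": 0, "rz": 0, "hand": -0.4}]'

```text
clock: 20.3
tcp_pos: [0.4829, 0.0593, 0.0363]
orientation: [0.0, -0.068, 0.998, -0.0]
wrist_force: [-1.8, -2.2, 0.6]
finger_gap: 0.0592
```

Emit:
arm_command --motion '[{"x": -0.5, "y": 0, "z": 0, "rx": 0, "ry": 0, "rz": 0, "hand": -0.4}, {"x": -0.5, "y": 0, "z": 0, "rx": 0, "ry": 0, "rz": 0, "hand": -0.4}]'

```text
clock: 20.55
tcp_pos: [0.4834, 0.0594, 0.0363]
orientation: [0.0, -0.068, 0.998, -0.0]
wrist_force: [-1.1, -1.3, -0.2]
finger_gap: 0.0594
```

Emit:
arm_command --motion '[{"x": -0.5, "y": 0, "z": 0, "rx": 0, "ry": 0, "rz": 0, "hand": -0.4}, {"x": -0.5, "y": 0, "z": 0, "rx": 0, "ry": 0, "rz": 0, "hand": -0.4}]'

```text
clock: 20.8
tcp_pos: [0.4836, 0.0594, 0.0362]
orientation: [-0.0, -0.068, 0.998, -0.0]
wrist_force: [-2.7, -1.7, 1.1]
finger_gap: 0.0592
```

Emit:
arm_command --motion '[{"x": -0.5, "y": 0, "z": 0, "rx": 0, "ry": 0, "rz": 0, "hand": -0.4}, {"x": -0.5, "y": 0, "z": 0, "rx": 0, "ry": 0, "rz": 0, "hand": -0.4}]'

```text
clock: 21.05
tcp_pos: [0.4836, 0.0595, 0.0362]
orientation: [-0.001, -0.068, 0.998, -0.0]
wrist_force: [-4.6, -1.9, 3.0]
finger_gap: 0.0597
```

Emit:
arm_command --motion '[{"x": -0.5, "y": 0, "z": 0, "rx": 0, "ry": 0, "rz": 0, "hand": -0.4}, {"x": -0.5, "y": 0, "z": 0, "rx": 0, "ry": 0, "rz": 0, "hand": -0.4}]'

```text
clock: 21.3
tcp_pos: [0.4836, 0.0595, 0.0361]
orientation: [-0.001, -0.068, 0.998, -0.0]
wrist_force: [-6.2, -2.1, 5.0]
finger_gap: 0.0598
```

Emit:
arm_command --motion '[{"x": -0.3, "y": 0, "z": -0.4, "rx": 0, "ry": 0, "rz": 0, "hand": -0.4}, {"x": -0.3, "y": 0, "z": -0.4, "rx": 0, "ry": 0, "rz": 0, "hand": -0.4}]'

```text
clock: 21.55
tcp_pos: [0.4836, 0.0595, 0.0362]
orientation: [-0.001, -0.068, 0.998, -0.0]
wrist_force: [-5.3, -2.4, 2.2]
finger_gap: 0.0598
```

```bash
python3 - <<'E'
from h import *
s=get_state();print(s["clock"],s["tcp_pos"],s["wrist_force"],s["orientation"],s["ft_torque"])
p=viewer.read_camera("wrist"); cv2.imwrite("pics/w11.png",p["image"][:,:,::-1])
p=viewer.read_camera("scene"); cv2.imwrite("pics/s11.png",cv2.resize(p["image"][150:290,200:400,::-1],None,fx=4,fy=4,interpolation=cv2.INTER_CUBIC))
E
```

```text
21.55 [0.48363441 0.05952715 0.03622237] [-5.33568317 -2.4189176   2.22914571] [-1.31592385e-03 -6.80824422e-02  9.97678822e-01 -1.30437944e-04] [-0.48723748  1.05821976 -0.08179614]
```

View pics/s11.png

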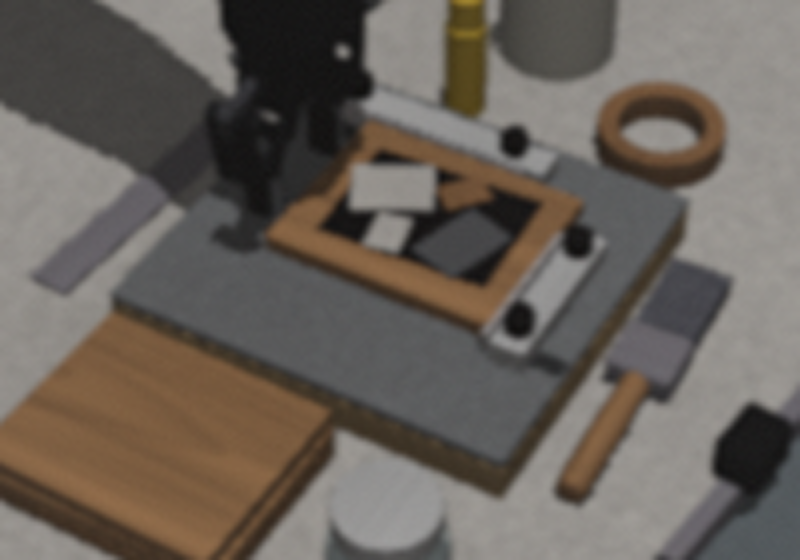

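View pics/w11.png

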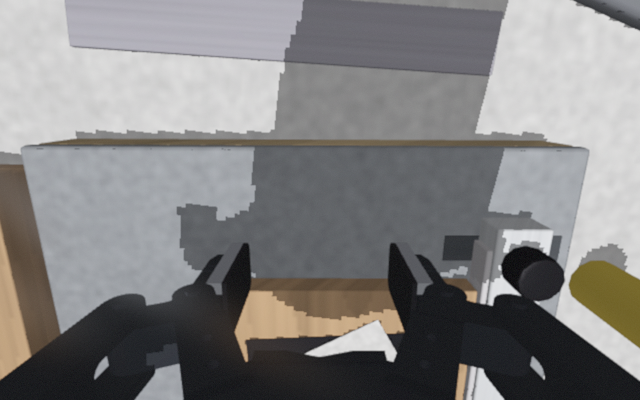

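Emit:
arm_command --motion '[{"x": -0.5, "y": 0, "z": -0.4, "rx": 0, "ry": 0, "rz": 0, "hand": -0.4}, {"x": -0.5, "y": 0, "z": -0.4, "rx": 0, "ry": 0, "rz": 0, "hand": -0.4}]'

```text
clock: 21.9
tcp_pos: [0.4836, 0.0595, 0.0363]
orientation: [-0.002, -0.068, 0.998, -0.0]
wrist_force: [-5.5, -2.7, -0.7]
finger_gap: 0.0599
```

Emit:
arm_command --motion '[{"x": -0.5, "y": 0, "z": -0.3, "rx": 0, "ry": 0, "rz": 0, "hand": -0.4}, {"x": -0.5, "y": 0, "z": -0.3, "rx": 0, "ry": 0, "rz": 0, "hand": -0.4}]'

```text
clock: 22.15
tcp_pos: [0.4836, 0.0596, 0.0363]
orientation: [-0.002, -0.068, 0.998, -0.0]
wrist_force: [-6.3, -2.8, -0.9]
finger_gap: 0.0599
```

Emit:
arm_command --motion '[{"x": -0.4, "y": 0, "z": 0, "rx": 0, "ry": 0, "rz": 0, "hand": -0.4}, {"x": -0.4, "y": 0, "z": 0, "rx": 0, "ry": 0, "rz": 0, "hand": -0.4}]'

```text
clock: 22.4
tcp_pos: [0.4837, 0.0595, 0.0363]
orientation: [-0.003, -0.068, 0.998, -0.0]
wrist_force: [-6.6, -3.4, 0.3]
finger_gap: 0.06
```

Emit:
arm_command --motion '[{"x": -0.4, "y": 0, "z": 0, "rx": 0, "ry": 0, "rz": 0, "hand": -0.4}, {"x": -0.4, "y": 0, "z": 0, "rx": 0, "ry": 0, "rz": 0, "hand": -0.4}]'

```text
clock: 22.65
tcp_pos: [0.4837, 0.0596, 0.0363]
orientation: [-0.003, -0.068, 0.998, -0.0]
wrist_force: [-7.0, -3.6, 1.3]
finger_gap: 0.0598
```

Emit:
arm_command --motion '[{"x": -0.4, "y": 0, "z": 0, "rx": 0, "ry": 0, "rz": 0, "hand": -0.4}, {"x": -0.7, "y": 0, "z": -0.2, "rx": 0, "ry": 0, "rz": 0, "hand": -0.4}, {"x": -0.7, "y": 0, "z": -0.2, "rx": 0, "ry": 0, "rz": 0, "hand": -0.4}]'

```text
clock: 23.02
tcp_pos: [0.4837, 0.0596, 0.0363]
orientation: [-0.004, -0.068, 0.998, -0.0]
wrist_force: [-9.1, -4.0, 1.7]
finger_gap: 0.0599
```

Emit:
arm_command --motion '[{"x": -0.3, "y": 0, "z": -0.1, "rx": 0, "ry": 0, "rz": 0, "hand": -0.4}, {"x": -0.3, "y": 0, "z": -0.1, "rx": 0, "ry": 0, "rz": 0, "hand": -0.4}, {"x": -0.3, "y": 0, "z": -0.1, "rx": 0, "ry": 0, "rz": 0, "hand": -0.4}]'

```text
clock: 23.4
tcp_pos: [0.4837, 0.0596, 0.0363]
orientation: [-0.004, -0.068, 0.998, -0.0]
wrist_force: [-9.7, -4.0, 2.0]
finger_gap: 0.0596
```

Emit:
arm_command --motion '[{"x": 0, "y": 0, "z": 0, "rx": 0, "ry": 0, "rz": 0, "hand": -0.4}, {"x": 0, "y": 0, "z": 0, "rx": 0, "ry": 0, "rz": 0, "hand": -0.4}, {"x": 0, "y": 0, "z": 0, "rx": 0, "ry": 0, "rz": 0, "hand": -0.4}, {"x": 0, "y": 0, "z": 0, "rx": 0, "ry": 0, "rz": 0, "hand": -0.4}]'

```text
clock: 23.9
tcp_pos: [0.4837, 0.0596, 0.0363]
orientation: [-0.004, -0.068, 0.998, -0.0]
wrist_force: [-9.8, -4.0, 1.4]
finger_gap: 0.0599
```

Emit:
arm_command --motion '[{"x": 2, "y": 0, "z": 0, "rx": 0, "ry": 0, "rz": 0, "hand": -0.4}, {"x": 6, "y": 0, "z": 0, "rx": 0, "ry": 0, "rz": 0, "hand": -0.4}, {"x": 20, "y": 0, "z": 0, "rx": 0, "ry": 0, "rz": 0, "hand": -0.4}, {"x": 25, "y": 0, "z": 0, "rx": 0, "ry": 0, "rz": 0, "hand": -0.4}, {"x": 28, "y": 0, "z": -50, "rx": 0, "ry": 0, "rz": 0, "hand": -0.4}, {"x": 40, "y": 0, "z": -110, "rx": 0, "ry": 0, "rz": 0, "hand": -0.4}, {"x": 90, "y": 0, "z": -130, "rx": 0, "ry": 0, "rz": 0, "hand": -0.4}, {"x": 90, "y": -60, "z": -150, "rx": 0, "ry": 0, "rz": 0, "hand": -0.4}, {"x": 90, "y": -120, "z": -150, "rx": 0, "ry": 0, "rz": 0, "hand": -0.4}, {"x": 90, "y": -180, "z": -150, "rx": 0, "ry": 0, "rz": 0, "hand": -0.4}]'

```text
clock: 25.15
tcp_pos: [0.4236, -0.1323, 0.1888]
orientation: [0.002, -0.069, 0.998, -0.001]
wrist_force: [0.8, 1.6, 0.1]
finger_gap: 0.0601
```

Emit:
arm_command --motion '[{"x": 0, "y": -60, "z": 0, "rx": 0, "ry": 0, "rz": 0, "hand": -0.4}, {"x": 0, "y": -120, "z": 0, "rx": 0, "ry": 0, "rz": 0, "hand": -0.4}, {"x": 0, "y": -180, "z": 0, "rx": 0, "ry": 0, "rz": 0, "hand": -0.4}, {"x": 0, "y": -180, "z": 0, "rx": 0, "ry": 0, "rz": 0, "hand": -0.4}]'

```text
clock: 25.65
tcp_pos: [0.448, -0.3131, 0.1873]
orientation: [0.001, -0.066, 0.998, -0.001]
wrist_force: [-0.3, -0.1, 1.2]
finger_gap: 0.0595
```

```bash
python3 - <<'E'
from h import *
s=get_state();print(s["clock"],s["tcp_pos"],s["wrist_force"])
a=np.radians(7.7);ex=np.array([np.cos(a),np.sin(a)]);ey=np.array([-ex[1],ex[0]])
p=viewer.read_camera("top"); cv2.imwrite("pics/t12.png",cv2.resize(p["image"][115:295,180:440,::-1],None,fx=3,fy=3,interpolation=cv2.INTER_CUBIC))
cv2.imwrite("pics/t12z.png",cv2.resize(p["image"][135:265,260:370,::-1],None,fx=4.6,fy=4.6,interpolation=cv2.INTER_CUBIC))
w=cloud(p)
for n in ("panel_top","panel_3","stop","fence","bed","ruler","jar","tin"):
  for mm in finder.masks_of(p,n)[:1]:
    P=w[mm["region"]];P=P[~np.isnan(P[:,0])];hi=P[P[:,2]>np.percentile(P[:,2],80)-0.004];print(n,mm["score"],rect(hi),np.median(hi[:,2]))
    dd=hi[:,:2]*1000-[567,64]; print("  ",np.percentile(dd@ex,[1,99]),np.percentile(dd@ey,[1,99]))
p=viewer.read_camera("scene"); cv2.imwrite("pics/s12.png",cv2.resize(p["image"][150:290,200:400,::-1],None,fx=4,fy=4,interpolation=cv2.INTER_CUBIC))
E
```

```text
25.65 [ 0.44799748 -0.31309857  0.18729282] [-0.29291043 -0.1220787   1.15022406]
panel_top 0.72 ((569.6170654296875, 79.57090759277344), (149.90708923339844, 121.36833190917969), 7.565340518951416) 0.045671979526787754
   [-68.53371973  77.59993563] [-44.02958479  73.72197388]
panel_3 0.61 ((548.9688110351562, -133.79776000976562), (149.93702697753906, 120.99617004394531), 6.804996013641357) 0.03521130495168949
   [-117.73137115   28.77427703] [-252.07308052 -134.31260667]
stop 0.7 ((530.5269775390625, 146.44639587402344), (149.46409606933594, 24.2248477935791), 7.704446792602539) 0.050399865895098026
   [-97.95449585  47.97330896] [75.20828435 98.35801149]
fence 0.88 ((661.4370727539062, 69.36474609375), (29.85561180114746, 104.79092407226562), 7.614370346069336) 0.05080595166449112
   [ 80.19296627 108.8415718 ] [-58.17958771  43.34194144]
bed 0.58 ((566.7666015625, 64.43148803710938), (259.7091979980469, 239.57981872558594), 7.613589286804199) 0.03374331271839712
   [-127.90699731  127.09595139] [-117.20627798  118.10639474]
ruler 0.85 ((389.1559753417969, 29.931175231933594), (29.595993041992188, 199.81170654296875), 3.7637243270874023) 0.0028391412059068566
   [-198.11957174 -163.36062985] [-107.52358627   87.10351226]
jar 0.63 ((711.7162475585938, -136.8204803466797), (52.645423889160156, 54.013580322265625), 45.93359375) 0.09945541546302349
   [ 91.5023411  142.46630942] [-243.5673604  -192.23109657]
tin 0.65 ((661.0429077148438, -250.43666076660156), (52.533058166503906, 52.19694519042969), 72.55339050292969) 0.04938600256965081
   [26.82897376 77.44382425] [-350.14223955 -298.37155728]
```

View pics/t12.png

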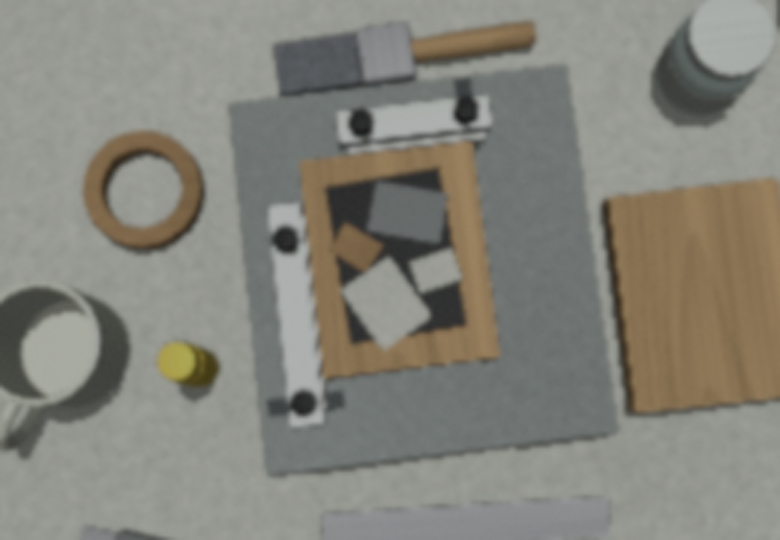

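View pics/t12z.png

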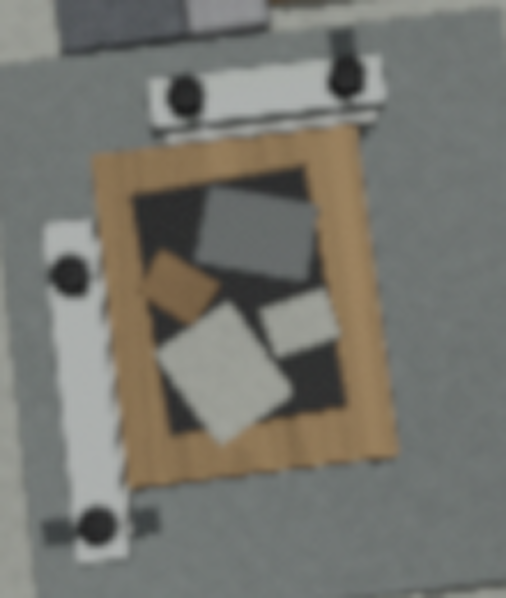

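View pics/s12.png

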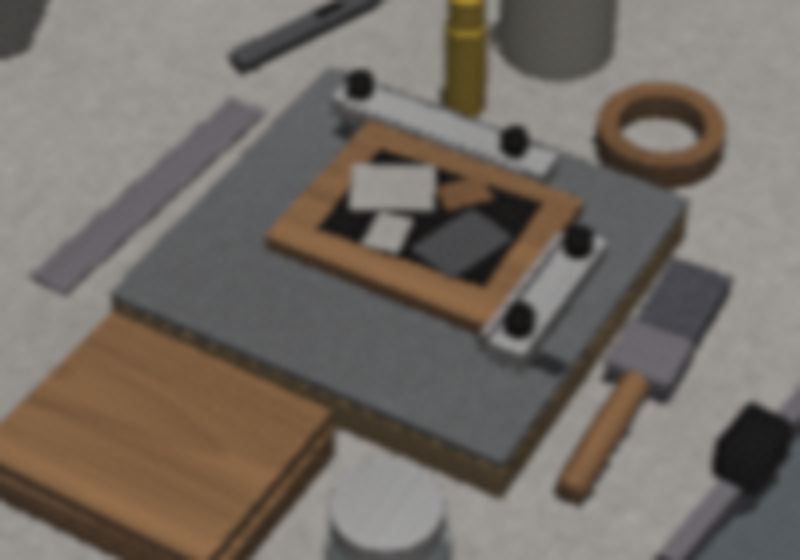

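Emit:
arm_command --motion '[{"x": -10, "y": 20, "z": -30, "rx": 0, "ry": 0, "rz": 0, "hand": -0.4}, {"x": -35, "y": 60, "z": -55, "rx": 0, "ry": 0, "rz": 0, "hand": -0.4}, {"x": -70, "y": 105, "z": -55, "rx": 0, "ry": 0, "rz": 0, "hand": -0.4}, {"x": -105, "y": 150, "z": -55, "rx": 0, "ry": 0, "rz": 0, "hand": -0.4}, {"x": -140, "y": 195, "z": -55, "rx": 0, "ry": 0, "rz": 0, "hand": -0.4}, {"x": -175, "y": 240, "z": -55, "rx": 0, "ry": 0, "rz": 0, "hand": -0.4}, {"x": -210, "y": 285, "z": -55, "rx": 0, "ry": 0, "rz": 0, "hand": -0.4}, {"x": -240, "y": 330, "z": -55, "rx": 0, "ry": 0, "rz": 0, "hand": -0.4}, {"x": -265, "y": 375, "z": -55, "rx": 0, "ry": 0, "rz": 0, "hand": -0.4}, {"x": -265, "y": 375, "z": -55, "rx": 0, "ry": 0, "rz": 0, "hand": -0.4}]'

```text
clock: 27.4
tcp_pos: [0.6596, 0.1028, 0.2418]
orientation: [-0.0, -0.071, 0.997, 0.0]
wrist_force: [0.2, -0.5, -0.5]
finger_gap: 0.0597
```

```bash
python3 - <<'E'
from h import *
s=get_state();print(s["clock"],s["tcp_pos"],s["wrist_force"])
p=viewer.read_camera("wrist"); cv2.imwrite("pics/w13.png",p["image"][:,:,::-1])
E
```

```text
27.4 [0.65956345 0.10278762 0.24183648] [ 0.16906388 -0.48982798 -0.54313831]
```

View pics/w13.png

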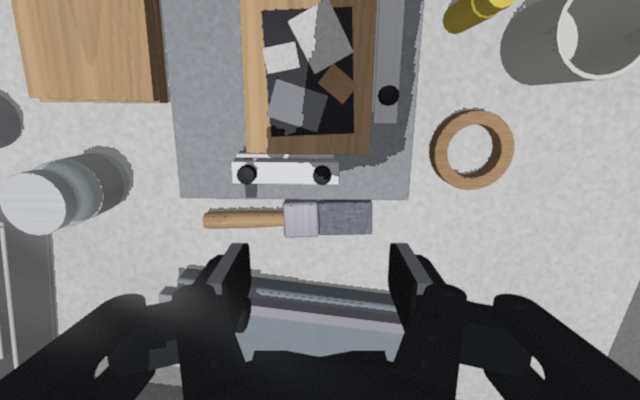

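```bash
python3 - <<'E'
import cv2
i=cv2.imread("pics/w13.png")[0:200,225:425]; cv2.imwrite("pics/w13z.png",cv2.resize(i,(600,600),interpolation=cv2.INTER_CUBIC))
E
```

```text
(no output)
```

View pics/w13z.png

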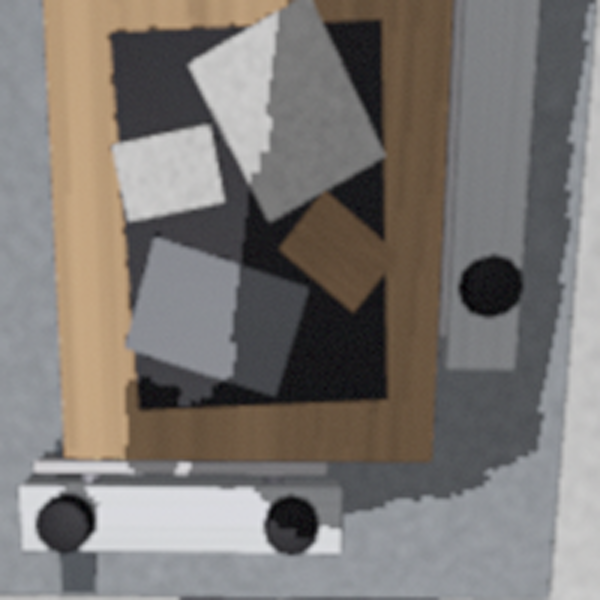

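The close-up shows no gap along the fence strip (row 460) or the stop strip (column 445).

```bash
python3 -c "
from workcell import hand_in
print(hand_in())"
```

```text
the job is handed in; nothing more can be done
None
```

The collage panel now lies flat in the corner of the two guides, and I've handed the job in with the clock at about 27.5 s of the 56 s allowed. No verdict was reported.

- **Stop:** I slid the panel off the stack with both fingertips level against its edge. I felt for the strip and held it there at about 9 N for about 0.9 s.
- **Fence:** I then slid it along the stop to the fence strip and held it at about 9.5–10.5 N for about 0.9 s. After that the arm backed off and rose clear of everything.

**Last checks**
- **Fit:** The close-up showed no visible gap at either strip. The panel's angle (7.6°) matches the guides, and its top is at about 46 mm, which is flat on the bed.
- **Guides and other things:** The stop, fence, ruler, jar and tin measured where they were at the start, within about 2 mm. The brush, tape, glue stick and mug look unmoved in the pictures, but I didn't re-measure them.
- **Lower panels:** The panel underneath looked unmoved in the pictures during and after the slide. I had no starting measurement of it to compare with.

**Less certain**
- **Sideways and downward force:** During the fence press there was a sideways force of about 2–4 N. The downward force on the panel reached about 5 N for a moment, and I eased it off by raising the tool slightly.
- **Strip contact:** Camera depth is only good to 1–2 mm, so contact with the strips rests mainly on the force readings.

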